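# Unpack the canister lids

### The arm

A 6-joint arm with a two-finger parallel gripper is mounted at the origin on the work surface. World frame = base frame: x ahead of the robot, y to its left, z up, the work surface at z = 0. Lengths are in mm, angles in rad, forces in N, time in s.
With the tool pointing down it reaches from about 250 to 800 mm from the base axis. Payload 8.5 kg.
Tool frame: the origin (TCP) lies on the centre line of the jaws, within the pads' length; the fingertips stand 25 mm ahead of it and the grasp point (between the pads) lies 6 mm ahead of it; z points along the fingers, x is the direction in which the jaws open and shut, and the axes are right-handed (so a half turn about z gives the same grasp; the last joint's range is limited). The gripper opens to 85 mm and grips with 20 to 120 N. Pads are 22 mm wide; open, the fingers measure 114 mm over their backs; the gripper's body (76 mm by 85 mm) begins 54 mm behind the grasp point. The pads swing forward as they close: fully open they stand 13 mm farther back than shut.
Start: joints at [-1.178, 0.238, -0.013, 1.319, 0, 1.571], TCP at [200.94, -484.979, 256.276] pointing down, gripper open.
Joint ranges: [-2.66, 2.66], [-1.03, 1.9], [-1.14, 1.46], [-1.82, 2.27], [-1.45, 1.34], [-3.14, 3.14]. Speed limits (rad/s): [2.22, 2.22, 2.79, 3.14, 3.14, 3.14].

### API

Orientations are given as a rotation vector (axis times angle).
In Python, from station import manip gives the robot as it stands.
- The arm moves only by the shell command python3 -m crank 'ROWS' [OPENING] [FORCE]. ROWS is JSON, a list of rows, each an object with "travel": the shift along the world's x, y, z in cm, a list of three; "twist": the turn about the world's z in rad. A call has 1 to 12 rows; each row shifts and turns the commanded pose from where the row before left it; what a row does not reach is not made up. A row lasts 1/12 s, in which the tool goes at most 41.7 mm and 7.16 degrees, less where a joint would pass 70% of its speed; a pose out of reach is approached as far as the arm can. A call with a gripper value outside its range is refused whole. OPENING is the closure, from 0 (fully open) to 1 (shut), set as the call begins (- or left out, the last holds). The fingers move at their own pace and stop on an object; FORCE is the grip in N (left out, the last holds). Time passes only in rows, so rows that do not move let the fingers close. It gives the time, the measured TCP pose, the force and the opening at its end, in the units of the state.
- manip.observe(): the state, without advancing time (a new reading comes with each control period).
- manip.camera(name): name is "scene" or "top"; returns the picture (384x512x3 uint8, red, green, blue); there is no depth.
- manip.camera_model(name): a dict with "intrinsics" (3x3 intrinsics, pixels), "R" (3x3) and "t" (3): a world point X has camera coordinates R X + t. Camera axes: x right, y down, z forward; pixel columns grow to the right and rows downward; lengths in mm; the calibration is good to about 2 mm. A picture is of the moment at which its call begins. camera_model takes no time and is no camera call.
- manip.job_done(): hands the job in, once; it reports no verdict.
The state is a dict: "time": time; "q": joint angles; "joint_velocities": joint speeds; "joint_efforts": joint torques, N m; "tool_pos": TCP position; "orientation": TCP orientation; "contact_force": force on the tool from outside, world axes, zero at the start; "torque": the same for the moment, N m; "width": finger opening in mm.
Only numpy, scipy, OpenCV 4.12 (cv2) and the standard library are available. Lean on these libraries where they do the work, as an engineer would, in place of code of your own. Each camera call takes 0.05 s, during which the arm holds its last target.

### The job

The lids for the canisters on the draining mat have come in the carton: fold all four carton flaps right back, outwards and down to about level, and leave them so. Then take out every lid that is there and put it on the canister it fits, plug in the opening and plate flush on the rim, leaving all canisters standing upright on the mat or counter. Do not shift the other things on the counter.

Things in the scene. Friction and masses are not known exactly. Their poses are not given: they have to be found in the camera images.
- carton: Fixed brown cardboard carton, 220 x 220 mm, 75 mm high, walls and floor 4 mm. Origin: centre of its underside; x and y square to its walls, z up. Four flaps hinge on its walls' outer top edges (110 mm from centre, 75 mm up), half open at the start; at most one lid lies in each quarter of its floor.
- flap_far (a joint): Angle (rad) of the outer flap on the carton's own +x wall: 0 = closed, level over the mouth; 1.57 = upright; 3.14 = folded level outwards; it stops at 3.3. Flap: 4 mm cardboard, 30 g, reaches 108 mm from its hinge, 210 mm along the hinge. Stays where it is left; about 0.5 N at its free edge moves it.
- flap_near (a joint): Angle (rad) of the outer flap on the carton's own -x wall: 0 = closed, level over the mouth; 1.57 = upright; 3.14 = folded level outwards; it stops at 3.3. Flap: 4 mm cardboard, 30 g, reaches 108 mm from its hinge, 210 mm along the hinge. Stays where it is left; about 0.5 N at its free edge moves it.
- flap_left (a joint): Angle (rad) of the inner flap on the carton's own +y wall: 0 = closed, level over the mouth; 1.57 = upright; 3.14 = folded level outwards; it stops at 3.3. Flap: 4 mm cardboard, 30 g, reaches 80 mm from its hinge, 214 mm wide at the hinge narrowing to 130 mm at its free edge. Stays where it is left; about 0.5 N at its free edge moves it.
- flap_right (a joint): Angle (rad) of the inner flap on the carton's own -y wall: 0 = closed, level over the mouth; 1.57 = upright; 3.14 = folded level outwards; it stops at 3.3. Flap: 4 mm cardboard, 30 g, reaches 80 mm from its hinge, 214 mm wide at the hinge narrowing to 130 mm at its free edge. Stays where it is left; about 0.5 N at its free edge moves it.
- mat: Dark rubber draining mat, 290 (its x) x 310 (its y) x 4 mm, fixed on the counter, on which the four canisters stand. Origin: centre of its underside.
- can_big: White ceramic large round canister, open at the top, loose, 0.4 kg: 88 mm across, 95 mm tall, opening 80 mm across, wall 4 mm. Origin: centre of its underside, z up.
- can_small: White ceramic small round canister, open at the top, loose, 0.4 kg: 68 mm across, 80 mm tall, opening 60 mm across, wall 4 mm. Origin: centre of its underside, z up.
- can_square: White ceramic square canister, open at the top, loose, 0.4 kg: 80 x 80 mm, 85 mm tall, opening 72 x 72 mm, wall 4 mm. Origin: centre of its underside, z up.
- can_oblong: White ceramic oblong canister, open at the top, loose, 0.4 kg: 88 mm (its x) by 62 mm (its y), 75 mm tall, opening 80 x 54 mm, wall 4 mm. Origin: centre of its underside, z up.
- lid_big: Grey plastic lid of the large round canister, loose, 70 g, may be absent: 10 mm thick plug below (round plug 73 mm across), 6 mm thick plate above it (round plate 90 mm across), and on that a bar handle 44 mm long (its x), 16 mm wide (its y), 34 mm tall. Origin: centre of the plug's underside, z up. Home, its plate rests on the rim and its origin is 85 mm above the canister's.
- lid_small: Grey plastic lid of the small round canister, loose, 70 g, may be absent: 10 mm thick plug below (round plug 53 mm across), 6 mm thick plate above it (round plate 70 mm across), and on that a bar handle 44 mm long (its x), 16 mm wide (its y), 34 mm tall. Origin: centre of the plug's underside, z up. Home, its plate rests on the rim and its origin is 70 mm above the canister's.
- lid_square: Grey plastic lid of the square canister, loose, 70 g, may be absent: 10 mm thick plug below (square plug 65 x 65 mm), 6 mm thick plate above it (square plate 82 x 82 mm), and on that a bar handle 44 mm long (its x), 16 mm wide (its y), 34 mm tall. Origin: centre of the plug's underside, z up. Home, its plate rests on the rim and its origin is 75 mm above the canister's.
- lid_oblong: Grey plastic lid of the oblong canister, loose, 70 g, may be absent: 10 mm thick plug below (plug 73 x 47 mm), 6 mm thick plate above it (rectangular plate 90 mm (its x) by 64 mm (its y)), and on that a bar handle 44 mm long (its x), 16 mm wide (its y), 34 mm tall. Origin: centre of the plug's underside, z up. Home, its plate rests on the rim and its origin is 65 mm above the canister's.
- mug: Blue mug, 76 mm across, 90 mm tall; loose bystander, to be left alone. Origin: centre of its underside.
- soap: Clear soap bottle, 64 mm across, 170 mm tall; loose bystander, to be left alone. Origin: centre of its underside.
- spoon: Steel spoon, 160 mm long, lying flat; loose bystander, to be left alone. Origin: centre of its underside.

How it is judged:
By the outcome, as a careful person would: the job done as asked, in the order asked, and still so for the second after the job is handed in, with the robot touching nothing.
Of lid_big, lid_small, lid_square, lid_oblong only 2 to 4 are there at a start; the rules pass over those that are not, and their reading is None.
At some moment in a run one of can_big, can_small, can_square, can_oblong may be knocked a few centimetres aside while the robot is not near it.
Once in a run the grip may slacken for a moment while it holds something.
It also fails if it takes over 210 s, if anything falls off the work surface, if the arm or the gripper's body presses on something with over 40 N, if the wrist force passes 120 N, or if a joint passes its speed limit or range.

## Working session

There is one attempt and no reset: what is moved stays moved. The work goes in short steps, Python scripts to look and compute and a shell command to move; the robot and the scene stay as the last step left them, time stands still between calls to the robot, and variables do not carry over. Pictures are saved under pics/ and viewed, and the job is handed in when it is done.

```bash
ls; mkdir -p pics
python3 - <<'E'
from station import manip
import cv2,numpy as np
np.set_printoptions(precision=3,suppress=True)
print(manip.observe())
for n in("scene","top"):
    im=manip.camera(n); cv2.imwrite(f"pics/{n}0.png",im[:,:,::-1])
    m=manip.camera_model(n); print(n,m)
    print(-np.array(m["R"]).T@np.array(m["t"]))
E
```

```text
pics
{'time': 0.0, 'q': array([-1.178,  0.239, -0.014,  1.319, -0.   ,  1.571]), 'joint_velocities': array([-0.001, -0.001,  0.001, -0.001,  0.   ,  0.001]), 'joint_efforts': array([ -0.002, -53.877,  34.644,   0.018,  -0.   ,  -0.   ]), 'tool_pos': array([ 200.791, -484.659,  255.667]), 'orientation': array([-2.612,  1.745,  0.002]), 'contact_force': array([-0.312, -0.409, -0.592]), 'torque': array([ 0.036, -0.039,  0.01 ]), 'width': 85.44710805264515}
scene {'intrinsics': array([[347.084,   0.   , 254.532],
       [  0.   , 347.084, 192.054],
       [  0.   ,   0.   ,   1.   ]]), 'R': array([[-0.721,  0.693, -0.011],
       [ 0.41 ,  0.413, -0.814],
       [-0.559, -0.591, -0.581]]), 't': array([ 370.975, -238.64 , 1391.037])}
[1143.02   663.606  618.618]
top {'intrinsics': array([[420.09 ,   0.   , 258.346],
       [  0.   , 420.09 , 191.047],
       [  0.   ,   0.   ,   1.   ]]), 'R': array([[-0.028, -0.999, -0.025],
       [-0.992,  0.03 , -0.124],
       [ 0.124,  0.021, -0.992]]), 't': array([ 136.421,  596.318, 1132.266])}
[ 454.457   94.21  1200.344]
```

View pics/scene0.png

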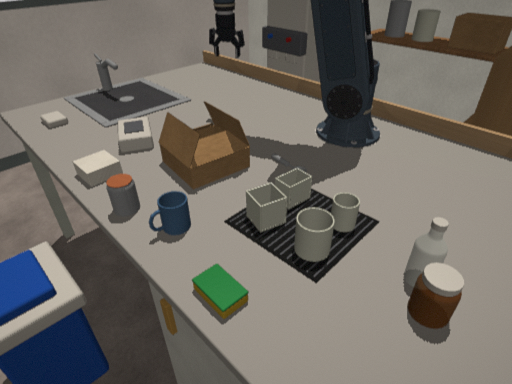

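View pics/top0.png

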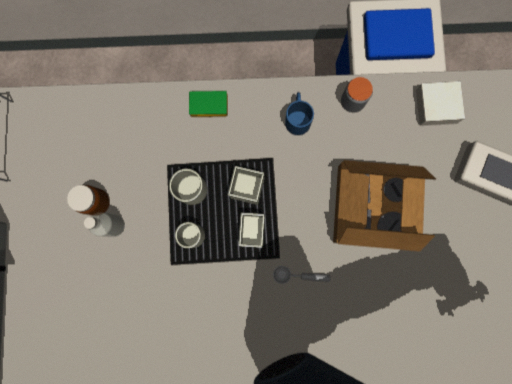

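Both views show the carton at right of the top image (about cols 335-430, rows 160-250) and the mat at cols 168-278, rows 160-262. I'll enlarge both.

Run:
```python
import cv2
a=cv2.imread("pics/top0.png")
cv2.imwrite("pics/top0c.png",cv2.resize(a[145:265,320:450],None,fx=5,fy=5,interpolation=cv2.INTER_CUBIC)[:600])
cv2.imwrite("pics/top0m.png",cv2.resize(a[150:270,160:290],None,fx=5,fy=5,interpolation=cv2.INTER_CUBIC))
b=cv2.imread("pics/scene0.png")
cv2.imwrite("pics/scene0c.png",cv2.resize(b[95:195,140:270],None,fx=6,fy=6,interpolation=cv2.INTER_CUBIC))
```

```text
(no output)
```

View pics/top0c.png

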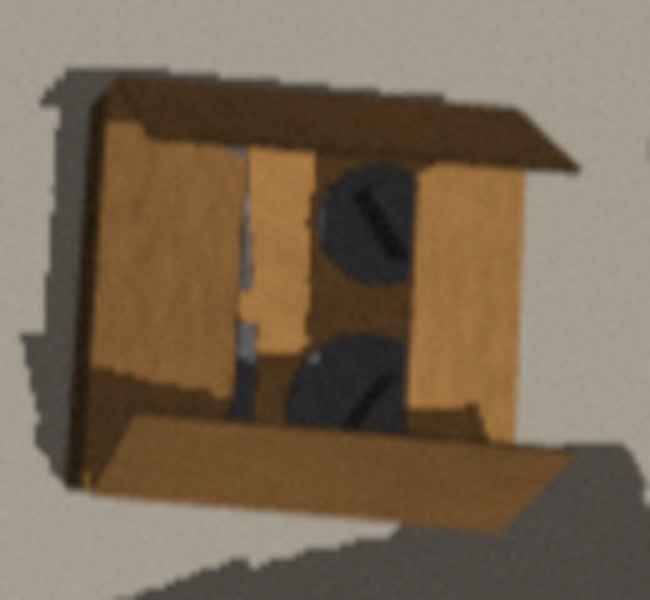

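View pics/scene0c.png

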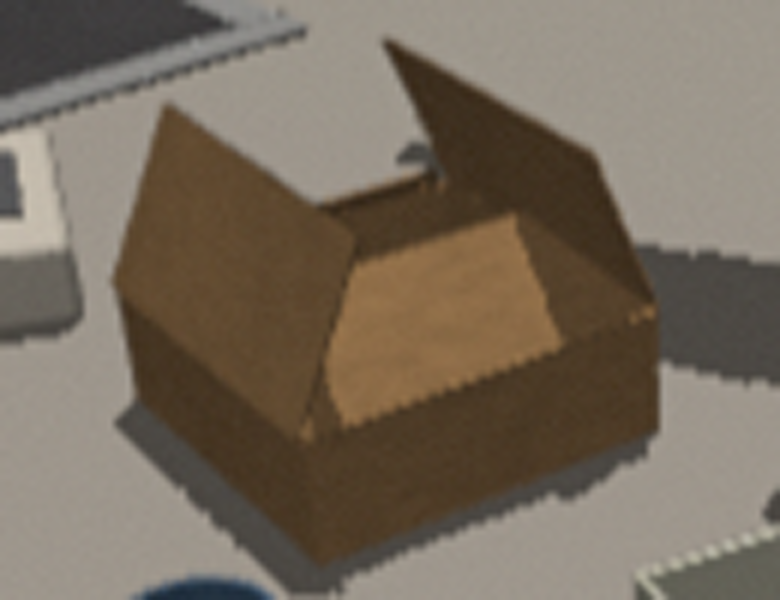

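View pics/top0m.png

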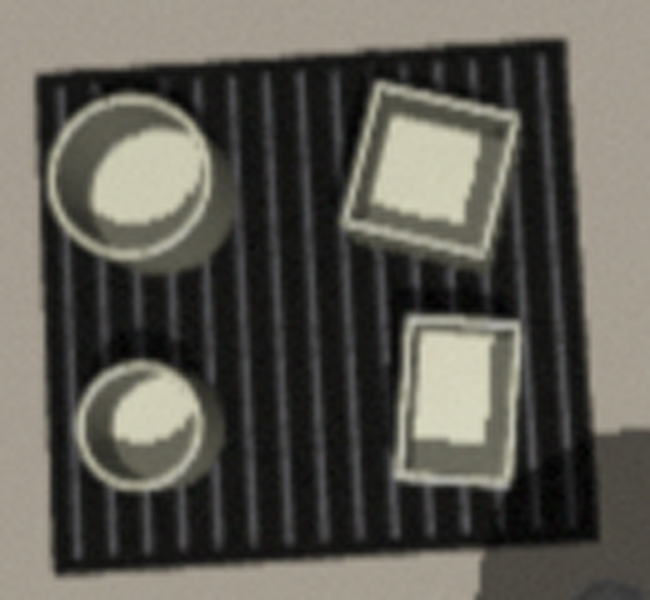

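```bash
cat > h.py <<'E'
from station import manip
import cv2,numpy as np
np.set_printoptions(precision=2,suppress=True)
def ray(n,p):
    m=manip.camera_model(n);R=np.array(m["R"]);t=np.array(m["t"])
    d=R.T@np.linalg.solve(np.array(m["intrinsics"]),[p[0],p[1],1.]);return -R.T@t,d
def onz(n,p,z):
    c,d=ray(n,p);return c+d*(z-c[2])/d[2]
def proj(n,X):
    m=manip.camera_model(n);v=np.array(m["intrinsics"])@(np.array(m["R"])@np.array(X)+np.array(m["t"]));return v[:2]/v[2]
def tri(p,q): # scene p, top q
    a,d=ray("scene",p);b,e=ray("top",q);d/=np.linalg.norm(d);e/=np.linalg.norm(e)
    s=np.linalg.lstsq(np.c_[d,-e],b-a,rcond=None)[0];u,v=a+s[0]*d,b+s[1]*e
    return (u+v)/2,np.linalg.norm(u-v)
def snap(n,f):
    im=manip.camera(n)[:,:,::-1].copy();cv2.imwrite("pics/"+f,im);return im
def crop(im,f,x0,x1,y0,y1,k):
    cv2.imwrite("pics/"+f,cv2.resize(im[y0:y1,x0:x1],None,fx=k,fy=k,interpolation=cv2.INTER_CUBIC))
E
python3 - <<'E'
from h import *
S=lambda x,y:(x/6+140-.42,y/6+95-.42)
T=lambda x,y:(x/5+320-.4,y/5+145-.4)
M=lambda x,y:(x/5+160-.4,y/5+150-.4)
for p in[(322,565),(657,432),(137,397)]:print("base",onz("scene",S(*p),0))
for p in[(117,285),(305,437),(657,312)]:print("rim",onz("scene",S(*p),75))
for p in[(68,487),(105,88),(515,440)]:print("top rim",onz("top",T(*p),75))
for nm,p,q in[("farflap tipA",(165,105),(516,108)),]:print(nm,p)
# flap tips: triangulate
print("far tips",tri(S(167,103),T(580,170)),tri(S(352,237),T(140,137)))
print("near tips",tri(S(387,40),T(575,455)),tri(S(597,155),T(135,413)))
print("left tip corner", tri(S(515,213),T(238,400)),tri(S(358,260),T(245,150)))
for nm,p,z in[("square",[(380,83),(519,117),(484,259),(343,220)],89),("obl",[(408,315),(521,321),(509,489),(396,478)],79)]:
    c=np.array([onz("top",M(*a),z) for a in p]);print(nm,c,c.mean(0),[np.linalg.norm(c[i]-c[i-1]) for i in range(4)])
print("mat",[onz("top",M(*a),4) for a in[(37,73),(565,40),(600,540),(57,573)]])
print("big",[onz("top",M(*a),99) for a in[(130,176),(48,176),(212,176)]])
print("small",[onz("top",M(*a),84) for a in[(142,426),(76,426),(207,426)]])
E
```

```text
base [ 671.27 -112.88    0.  ]
base [457.3  -86.56   0.  ]
base [ 646.99 -331.59    0.  ]
rim [ 647.84 -328.16   75.  ]
rim [ 668.53 -116.64   75.  ]
rim [453.86 -87.98  75.  ]
top rim [453.47 -76.23  75.  ]
top rim [ 667.41 -106.83   75.  ]
top rim [ 471.6 -312.6   75. ]
farflap tipA (165, 105)
far tips (array([ 601.49, -319.62,  172.21]), np.float64(1.9373390892638234)) (array([ 627.36, -108.36,  172.58]), np.float64(9.039868087872023))
near tips (array([ 462.39, -305.07,  174.18]), np.float64(0.779720546538633)) (array([487.82, -94.58, 176.23]), np.float64(0.9665363485654638))
left tip corner (array([ 494.7 , -156.47,  125.28]), np.float64(0.6453857718745436)) (array([ 611.98, -156.01,  141.56]), np.float64(22.565518284102584))
square [[662.94 177.27  89.  ]
 [642.04 103.06  89.  ]
 [566.16 123.88  89.  ]
 [589.33 198.6   89.  ]] [615.12 150.7   89.  ] [np.float64(76.63783749309829), np.float64(77.10091908411694), np.float64(78.68989271327769), np.float64(78.22600893022086)]
obl [[538.28 165.64  79.  ]
 [533.3  105.27  79.  ]
 [444.53 114.22  79.  ]
 [451.94 173.96  79.  ]] [492.01 139.77  79.  ] [np.float64(86.73894457360672), np.float64(60.571448178821704), np.float64(89.21990128101667), np.float64(60.1979103681619)]
mat [array([691.22, 383.34,   4.  ]), array([700.73,  75.78,   4.  ]), array([414.05,  65.2 ,   4.  ]), array([403.83, 372.13,   4.  ])]
big [array([615.14, 310.69,  99.  ]), array([616.5 , 354.52,  99.  ]), array([613.78, 266.93,  99.  ])]
small [array([483.05, 308.04,  84.  ]), array([484.03, 343.26,  84.  ]), array([482.07, 273.41,  84.  ])]
```

```bash
python3 -m crank '[{"travel":[3.16,2.27,0],"twist":-0.042},{"travel":[3.16,2.27,0],"twist":-0.042},{"travel":[3.16,2.27,0],"twist":-0.042},{"travel":[3.16,2.27,0],"twist":-0.042},{"travel":[3.16,2.27,0],"twist":-0.042},{"travel":[3.16,2.27,0],"twist":-0.042},{"travel":[3.16,2.27,0],"twist":-0.042},{"travel":[3.16,2.27,0],"twist":-0.042},{"travel":[3.16,2.27,0],"twist":-0.042},{"travel":[3.16,2.27,0],"twist":-0.042},{"travel":[3.16,2.27,0],"twist":-0.042},{"travel":[3.16,2.27,0],"twist":-0.042}]' 1 40
python3 -m crank '[{"travel":[0,0,0],"twist":0},{"travel":[0,0,0],"twist":0}]'
python3 -c "
from h import *
print(manip.observe()['q']);snap('scene','s1.png')"
```

```text
time: 1.1
tool_pos: [581.4, -211.0, 255.9]
orientation: [2.092, -2.343, -0.001]
contact_force: [0.7, 0.1, 0.9]
width: 0.3
time: 1.27
tool_pos: [581.3, -210.9, 255.1]
orientation: [2.098, -2.338, -0.002]
contact_force: [0.6, -0.1, 0.1]
width: -0.0
[-0.35  0.4   0.22  1.39  0.    2.9 ]
```

View pics/s1.png

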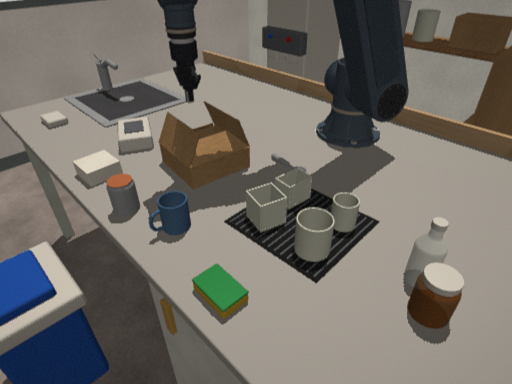

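Gripper hangs at px (188,95) above the carton, clear of flaps. Turning to a mid-range wrist and descending between the outer flaps.

```bash
python3 -m crank '[{"travel":[0,0,0],"twist":0.12},{"travel":[0,0,0],"twist":0.12},{"travel":[0,0,0],"twist":0.12},{"travel":[0,0,0],"twist":0.12},{"travel":[0,0,0],"twist":0.12},{"travel":[0,0,0],"twist":0.12},{"travel":[0,0,-1.5],"twist":0.12},{"travel":[0,0,-1.5],"twist":0.12},{"travel":[0,0,-1.5],"twist":0.12},{"travel":[0,0,-1.5],"twist":0.12},{"travel":[0,0,-1.5],"twist":0.12},{"travel":[0,0,-1.5],"twist":0.12}]'
python3 -m crank '[{"travel":[1,-0.1,0],"twist":0.12},{"travel":[1,-0.1,0],"twist":0},{"travel":[1,-0.1,0],"twist":0},{"travel":[1,-0.1,0],"twist":0},{"travel":[1,-0.1,0],"twist":0},{"travel":[1,-0.1,0],"twist":0},{"travel":[1,-0.1,0],"twist":0},{"travel":[1,-0.1,0],"twist":0},{"travel":[1,-0.1,0],"twist":0},{"travel":[1,-0.1,0],"twist":0}]'
python3 -c "
from h import *
snap('scene','s2.png')"
```

```text
time: 2.32
tool_pos: [578.8, -213.7, 165.8]
orientation: [3.119, -0.372, -0.001]
contact_force: [0.6, -0.5, 0.1]
width: 0.0
time: 3.15
tool_pos: [679.2, -224.1, 166.7]
orientation: [3.135, -0.194, -0.001]
contact_force: [-0.9, 0.9, 0.2]
width: 0.0
```

View pics/s2.png

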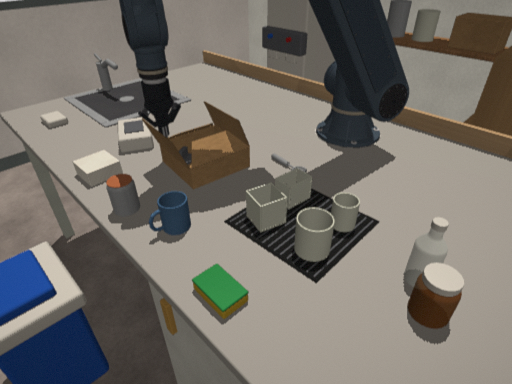

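```bash
python3 -m crank '[{"travel":[1.3,-0.1,-0.7],"twist":0},{"travel":[1.3,-0.1,-0.7],"twist":0},{"travel":[0.8,-0.1,-0.9],"twist":0},{"travel":[0.7,-0.1,-0.9],"twist":0},{"travel":[0.5,0,-1],"twist":0},{"travel":[0.5,0,-1],"twist":0},{"travel":[0.2,0,-0.6],"twist":0},{"travel":[0,0,-0.3],"twist":0},{"travel":[0,0,0],"twist":0}]'
python3 -c "
from h import *
im=snap('scene','s3.png');crop(im,'s3c.png',100,270,70,200,4)"
```

```text
time: 3.95
tool_pos: [732.6, -226.3, 104.1]
orientation: [-3.135, 0.191, 0.003]
contact_force: [0.2, -0.1, 0.5]
width: -0.4
```

View pics/s3c.png

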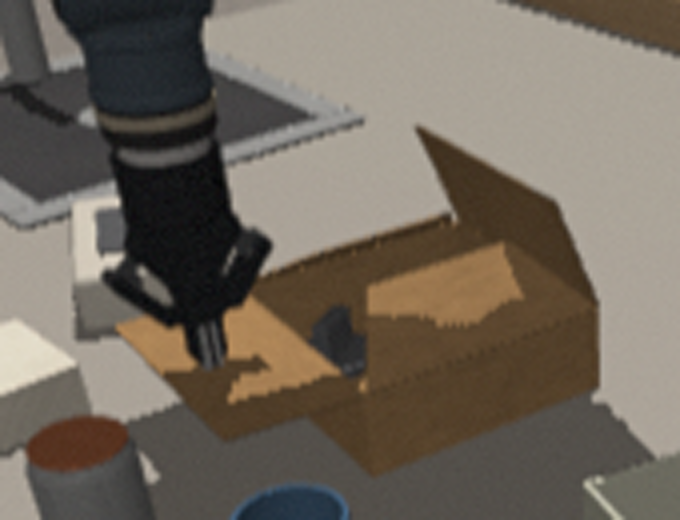

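Far flap lies about level under the fingers (crop px 120-340, 300-440). Now the near flap.

```bash
python3 -m crank '[{"travel":[0,0,2],"twist":0},{"travel":[-2,0.2,3],"twist":0},{"travel":[-4,0.4,1.2],"twist":0},{"travel":[-4,0.4,0],"twist":0},{"travel":[-4,0.4,0],"twist":0},{"travel":[-4,0.4,0],"twist":0},{"travel":[-3,0.2,0],"twist":0},{"travel":[-2,0.2,0],"twist":0},{"travel":[-1,0.1,0],"twist":0},{"travel":[-1,0.1,0],"twist":0},{"travel":[-1,0.1,0],"twist":0},{"travel":[-1,0.1,0],"twist":0}]'
python3 -m crank '[{"travel":[-1,0.1,0],"twist":0},{"travel":[-1,0.1,0],"twist":0},{"travel":[-1,0.1,0],"twist":0},{"travel":[-1,0.1,0],"twist":0},{"travel":[-1.3,0.1,-0.7],"twist":0},{"travel":[-1.3,0.1,-0.7],"twist":0},{"travel":[-0.8,0.1,-0.9],"twist":0},{"travel":[-0.7,0.1,-0.9],"twist":0},{"travel":[-0.5,0,-1],"twist":0},{"travel":[-0.5,0,-1],"twist":0},{"travel":[-0.2,0,-0.6],"twist":0},{"travel":[0,0,-0.4],"twist":0}]'
python3 -m crank '[{"travel":[0,0,0],"twist":0}]'
python3 -c "
from h import *
im=snap('scene','s4.png');crop(im,'s4c.png',100,270,70,200,4)"
```

```text
time: 5.0
tool_pos: [465.6, -201.1, 169.3]
orientation: [3.135, -0.191, 0.009]
contact_force: [2.7, 2.9, 21.5]
width: -0.2
time: 6.0
tool_pos: [369.6, -192.4, 104.4]
orientation: [-3.135, 0.192, 0.002]
contact_force: [-0.1, 0.9, 0.2]
width: 0.0
time: 6.08
tool_pos: [370.1, -192.5, 104.5]
orientation: [-3.135, 0.192, 0.002]
contact_force: [-1.0, 0.4, -0.7]
width: -0.2
```

View pics/s4c.png

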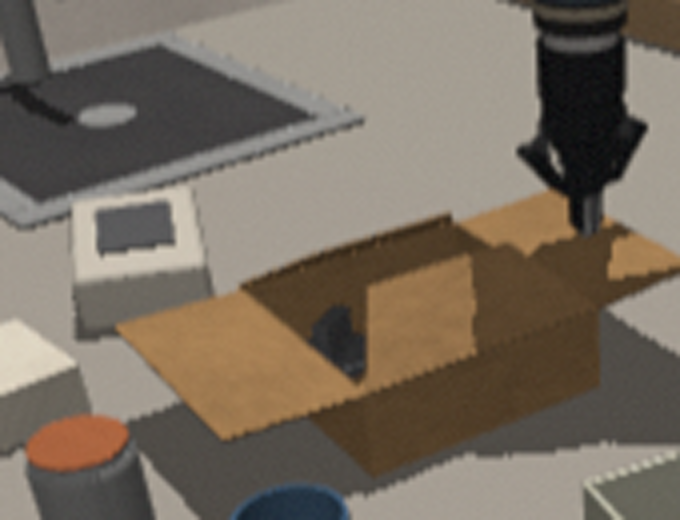

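Near flap is level too (right, px 470-680,190-300). Now the left inner flap.

```bash
python3 -m crank '[{"travel":[0,0,2],"twist":0},{"travel":[2.1,-0.2,1],"twist":0},{"travel":[4,-0.4,0.2],"twist":0},{"travel":[4,-0.4,0],"twist":0},{"travel":[4,-0.4,0],"twist":0},{"travel":[4,-0.4,0],"twist":0},{"travel":[0.2,2,0],"twist":0},{"travel":[0.2,2,0],"twist":0},{"travel":[0.1,1,0],"twist":0},{"travel":[0.1,1,0],"twist":0},{"travel":[0.1,1,0],"twist":0},{"travel":[0.1,1,0],"twist":0}]'
python3 -m crank '[{"travel":[0.1,1,0],"twist":0},{"travel":[0.1,1,0],"twist":0},{"travel":[0.1,1,0],"twist":0},{"travel":[0.1,1,0],"twist":0},{"travel":[0.1,1,0],"twist":0},{"travel":[0.1,1.2,-0.5],"twist":0},{"travel":[0.1,1.2,-0.6],"twist":0},{"travel":[0,0.6,-0.7],"twist":0},{"travel":[0,0.4,-0.7],"twist":0},{"travel":[0,0.1,-0.4],"twist":0},{"travel":[0,0,-0.3],"twist":0},{"travel":[0,0,0],"twist":0}]'
python3 -c "
from h import *
im=snap('scene','s5.png');crop(im,'s5c.png',100,270,70,200,4)"
```

```text
time: 7.13
tool_pos: [560.0, -130.3, 138.0]
orientation: [3.135, -0.192, 0.002]
contact_force: [-6.0, -8.3, 30.3]
width: -0.0
time: 8.13
tool_pos: [565.9, -45.7, 104.2]
orientation: [-3.136, 0.192, 0.003]
contact_force: [-0.4, -0.4, 0.8]
width: -0.0
```

View pics/s5c.png

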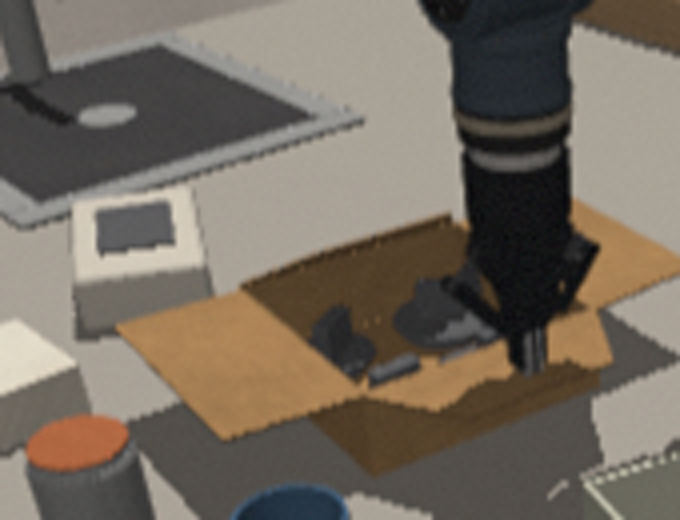

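```bash
python3 -m crank '[{"travel":[0,0,2],"twist":0},{"travel":[0,0,1.5],"twist":0}]'; python3 -c "
from h import *
im=snap('top','t1.png');crop(im,'t1c.png',290,470,130,290,4)
im=snap('scene','s6.png');crop(im,'s6c.png',140,250,110,190,7)"
```

```text
time: 8.35
tool_pos: [566.1, -46.1, 140.6]
orientation: [3.136, -0.193, -0.002]
contact_force: [0.6, 0.4, 0.2]
width: -0.1
```

View pics/t1c.png

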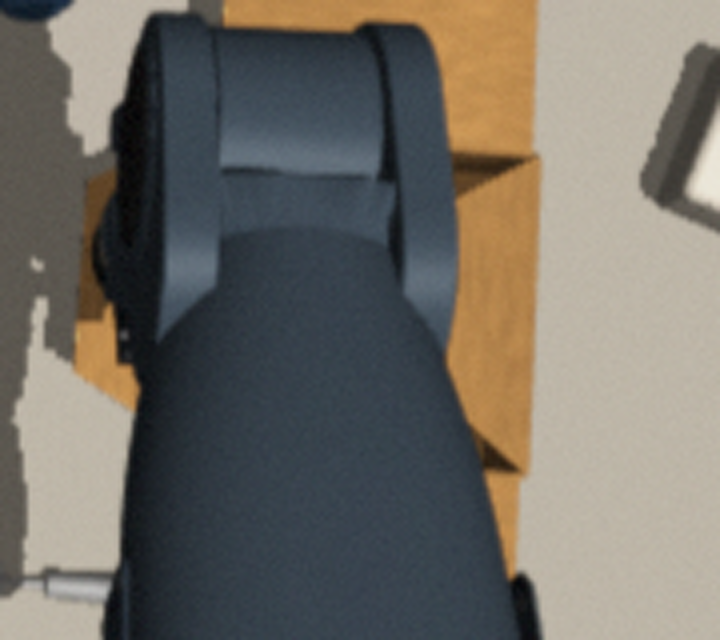

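View pics/s6c.png

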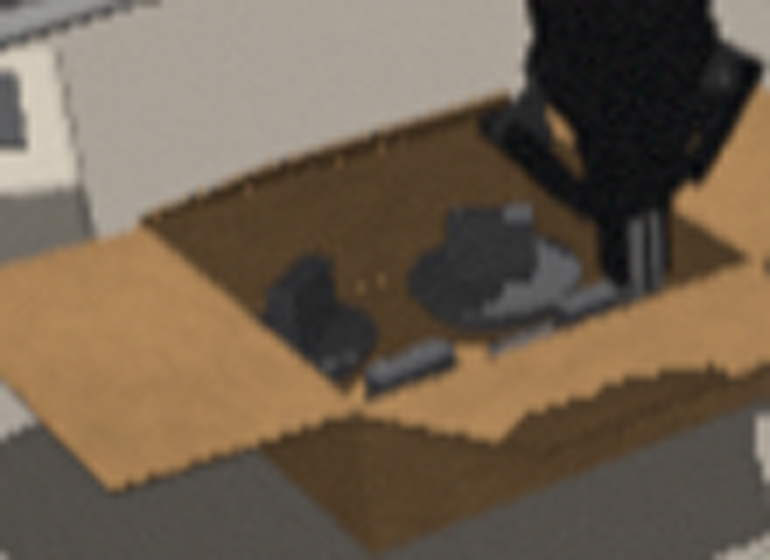

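Four handles are visible in the carton (crop px ~(300,290), (480,240), (410,365), (590,300)); the right flap still leans in. Opening it, rising while pushing to avoid the linkage jam.

```bash
python3 -m crank '[{"travel":[-0.4,-4,0],"twist":0},{"travel":[-0.4,-4,0],"twist":0},{"travel":[-0.4,-4,0],"twist":0},{"travel":[-0.3,-3.2,-1],"twist":0},{"travel":[0,0,-0.6],"twist":0},{"travel":[-0.1,-1,0],"twist":0},{"travel":[-0.1,-1,0],"twist":0},{"travel":[-0.1,-1,0],"twist":0},{"travel":[-0.1,-1,0.2],"twist":0},{"travel":[-0.1,-1,0.4],"twist":0}]'
python3 -m crank '[{"travel":[-0.1,-1,0.4],"twist":0},{"travel":[-0.1,-1,0.5],"twist":0},{"travel":[-0.1,-1,0.5],"twist":0}]'
python3 -m crank '[{"travel":[-0.1,-1,0.3],"twist":0},{"travel":[-0.1,-1,0.3],"twist":0},{"travel":[-0.1,-1,0],"twist":0}]'
python3 -c "
from h import *
im=snap('scene','s7.png');crop(im,'s7c.png',100,270,70,200,4)"
```

```text
time: 9.28
tool_pos: [547.0, -244.1, 131.3]
orientation: [-3.127, 0.186, -0.002]
contact_force: [1.3, 43.3, 31.6]
width: -0.3
time: 9.53
tool_pos: [543.9, -277.9, 145.3]
orientation: [3.135, -0.189, 0.002]
contact_force: [0.2, 0.6, 0.3]
width: -0.1
time: 9.78
tool_pos: [540.4, -308.9, 150.7]
orientation: [3.135, -0.192, 0.001]
contact_force: [0.2, 0.9, 1.6]
width: -0.2
```

View pics/s7c.png

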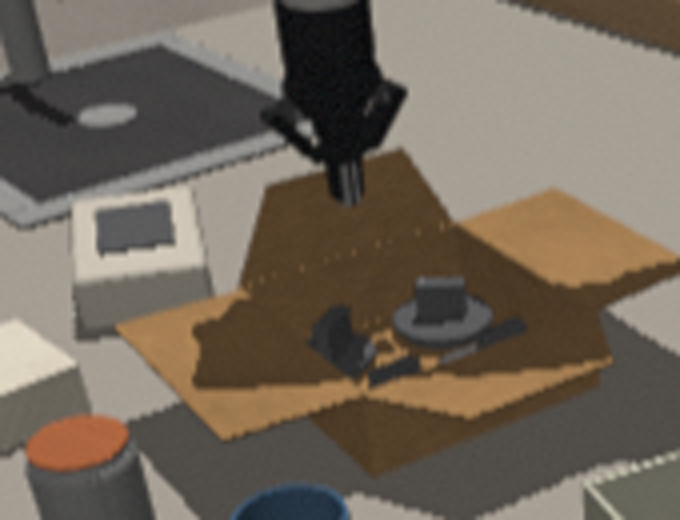

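Right flap is upright (px 240-450,150-290). That push peaked at 43 N sideways, so I'll go gently from here.

```bash
python3 -m crank '[{"travel":[-0.1,-1,0],"twist":0},{"travel":[-0.1,-1,-0.4],"twist":0},{"travel":[-0.1,-1,-0.5],"twist":0},{"travel":[-0.1,-0.8,-0.6],"twist":0},{"travel":[0,-0.6,-0.7],"twist":0},{"travel":[0,-0.4,-0.8],"twist":0},{"travel":[0,-0.2,-0.8],"twist":0},{"travel":[0,0,-0.5],"twist":0},{"travel":[0,0,-0.3],"twist":0},{"travel":[0,0,-0.1],"twist":0},{"travel":[0,0,0],"twist":0}]'
python3 -m crank '[{"travel":[0,0,3],"twist":0},{"travel":[0,0,3],"twist":0},{"travel":[-4,0,2],"twist":0},{"travel":[-4,0,0],"twist":0},{"travel":[-4,0,0],"twist":0},{"travel":[-4,0,0],"twist":0},{"travel":[-4,0,0],"twist":0},{"travel":[-4,-2,0],"twist":0},{"travel":[0,-2,0],"twist":0}]' 0
python3 -c "
from h import *
im=snap('scene','s8.png');crop(im,'s8c.png',120,270,100,210,5)
im=snap('top','t2.png');crop(im,'t2c.png',290,470,120,290,4)
crop(im,'t2m.png',150,290,150,270,5)"
```

```text
time: 10.75
tool_pos: [536.4, -357.2, 103.0]
orientation: [-3.135, 0.191, 0.001]
contact_force: [0.3, -0.7, 1.0]
width: -0.3
time: 11.5
tool_pos: [296.6, -394.5, 182.9]
orientation: [-3.135, 0.193, 0.003]
contact_force: [0.9, -0.6, -0.1]
width: 85.4
```

View pics/s8c.png

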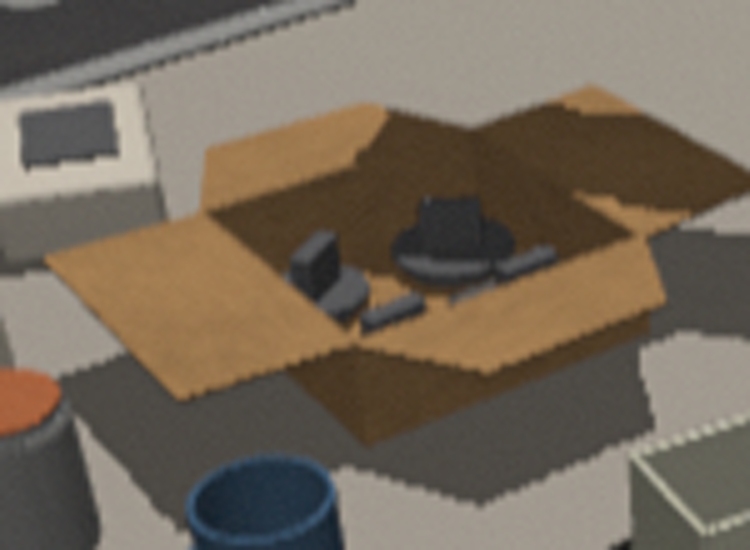

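View pics/t2c.png

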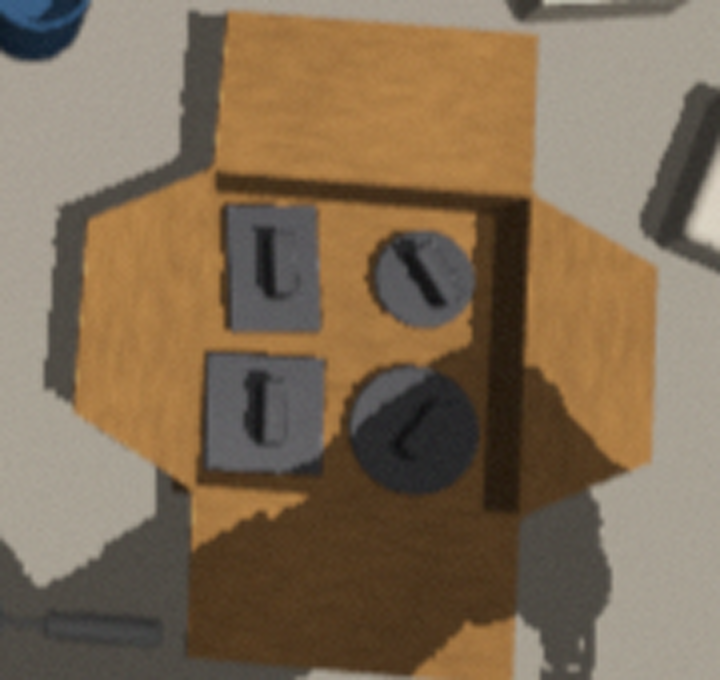

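View pics/t2m.png

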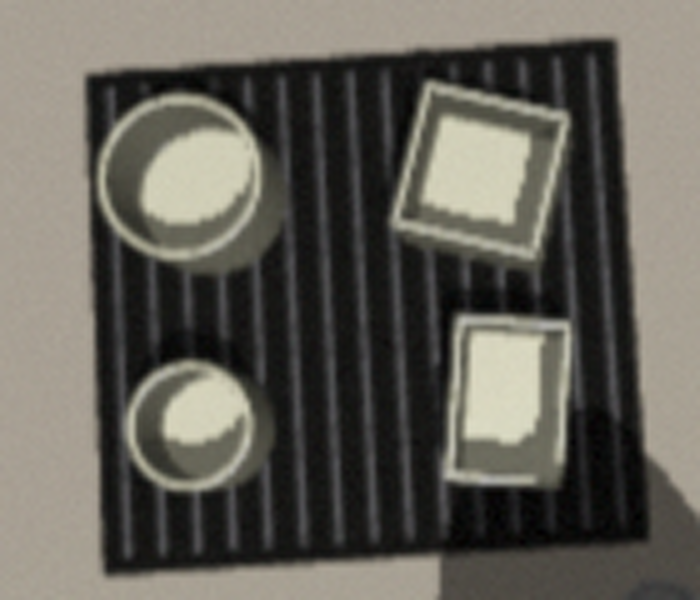

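All four flaps lie out flat and all four lids are present: oblong at (275,265), small (425,278), square (265,410), big (415,430) in the top crop. Measure lids, cans and flap levels.

```bash
cat > meas.py <<'E'
from h import *
def lids(im,show=None):
    hsv=cv2.cvtColor(im,cv2.COLOR_BGR2HSV)
    m=((hsv[...,1]<75)).astype(np.uint8)*255
    roi=np.zeros_like(m);P=np.array([proj("top",[a,b,20]) for a,b in CART]).astype(np.int32);cv2.fillPoly(roi,[P],255)
    m&=roi
    m=cv2.morphologyEx(m,cv2.MORPH_OPEN,np.ones((3,3)))
    cs,_=cv2.findContours(m,cv2.RETR_EXTERNAL,cv2.CHAIN_APPROX_NONE)
    out=[]
    for c in cs:
        if cv2.contourArea(c)<200:continue
        W=np.array([onz("top",p[0],20)[:2] for p in c],np.float32)
        out.append((W,c))
    return m,out
c0=np.array([551,-210.]);xc=np.array([.994,-.11]);yc=np.array([.11,.994])
CART=[c0+s*104*xc+t*104*yc for s,t in((1,1),(1,-1),(-1,-1),(-1,1))]
E
python3 - <<'E'
from meas import *
im=cv2.imread("pics/t2.png")
m,o=lids(im);cv2.imwrite("pics/m2.png",cv2.resize(m[150:260,320:440],None,fx=5,fy=5,interpolation=0))
for W,c in o:
    r=cv2.minAreaRect(W);print("rect",np.array(r[0]),np.array(r[1]),r[2],"circ",cv2.minEnclosingCircle(W))
T=lambda x,y:(x/4+290-.4,y/4+120-.4)
S=lambda x,y:(x/5+120-.4,y/5+100-.4)
print("far",tri(S(45,260),T(538,38)),tri(S(180,398),T(228,12)))
print("left",tri(S(490,373),T(88,215)),tri(S(663,298),T(75,412)))
print("right",tri(S(206,148),T(657,268)))
print("right2",tri(S(385,105),T(653,462)))
print("near",tri(S(592,85),T(514,680)))
hn={"obl":((262,228),(280,297)),"sq":((263,375),(268,447))}
E
```

```text
rect [ 490.41 -250.92] [86.1  83.19] 88.31571960449219 circ ((490.24639892578125, -251.7256622314453), 44.316402435302734)
rect [ 504.96 -149.05] [80.55 81.47] 86.54996490478516 circ ((504.973388671875, -148.73521423339844), 54.868751525878906)
rect [ 595.11 -266.12] [66.53 64.85] 41.85530090332031 circ ((595.2550048828125, -266.8409423828125), 34.662200927734375)
rect [ 606.94 -160.97] [63.87 88.26] 88.28166198730469 circ ((606.958251953125, -160.32337951660156), 52.405574798583984)
far (array([ 752.89, -338.84,   74.76]), np.float64(2.8125591616163086)) (array([ 777.69, -129.36,   77.13]), np.float64(2.8151451863097945))
left (array([638.  , -26.1 ,  78.26]), np.float64(2.0619030386880888)) (array([507.67, -13.7 ,  79.43]), np.float64(3.6717749538814455))
right (array([ 592.25, -404.17,   78.27]), np.float64(3.016575991896676))
right2 (array([ 457.81, -385.05,   77.14]), np.float64(13.649952964899171))
near (array([ 325.11, -287.82,   80.46]), np.float64(0.5504201787723012))
```

View pics/m2.png

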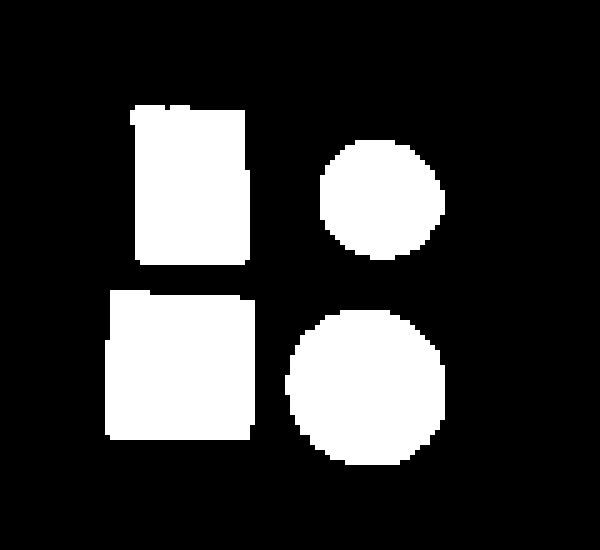

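Lid sizes come out right (86, 81, 66, 88x64 mm) and flap edges sit at 75–80 mm height. Start with the square lid.

```bash
python3 -m crank '[{"travel":[1.5,1.75,0],"twist":0.12},{"travel":[1.5,1.75,0],"twist":0.12},{"travel":[1.5,1.75,0],"twist":0.12},{"travel":[1.5,1.75,0],"twist":0.12},{"travel":[1.5,1.75,0],"twist":0.12},{"travel":[1.5,1.75,0],"twist":0.12},{"travel":[1.5,1.75,0],"twist":0.12},{"travel":[1.5,1.75,0],"twist":0.12},{"travel":[1.5,1.75,0],"twist":0.12},{"travel":[1.5,1.75,0],"twist":0.12},{"travel":[1.5,1.75,0],"twist":0.12},{"travel":[1.5,1.75,0],"twist":0.12}]' 0.5 40
python3 -m crank '[{"travel":[1.4,1.75,-1],"twist":0.1},{"travel":[1.4,1.8,-2],"twist":0.09},{"travel":[0,0,-2],"twist":0},{"travel":[0,0,-1],"twist":0},{"travel":[0,0,0],"twist":0}]'
python3 -c "
from h import *
im=snap('scene','s9.png');crop(im,'s9c.png',120,270,70,200,4)
print(manip.observe()['q'],manip.observe()['orientation'])"
```

```text
time: 12.6
tool_pos: [483.0, -184.3, 182.2]
orientation: [2.477, 1.932, 0.001]
contact_force: [-0.0, -0.4, 0.3]
width: 42.9
time: 13.02
tool_pos: [508.7, -149.5, 119.9]
orientation: [-2.287, -2.149, 0.003]
contact_force: [0.4, -0.3, 0.5]
width: 42.8
[-0.29  0.33 -0.24  1.   -0.   -0.22] [-2.29 -2.15  0.  ]
```

View pics/s9c.png

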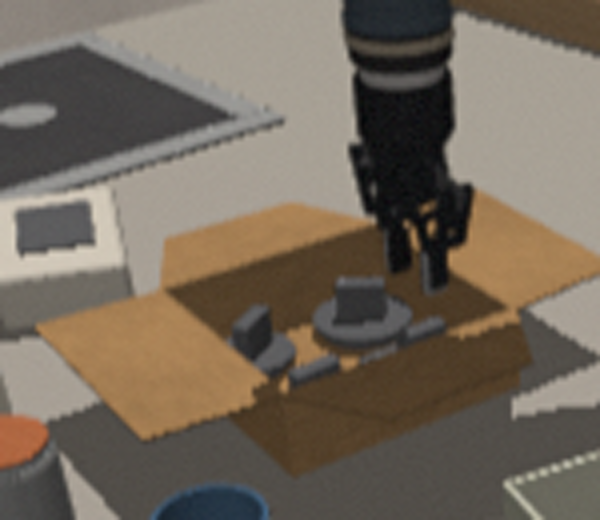

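Fingers straddle the square lid's handle (crop (425,330)). Descend and grip.

```bash
python3 -m crank '[{"travel":[-0.4,0,-1.5],"twist":0},{"travel":[0,0,-1.5],"twist":0},{"travel":[0,0,-1.5],"twist":0},{"travel":[0,0,-1.2],"twist":0},{"travel":[0,0,-0.8],"twist":0},{"travel":[0,0,-0.3],"twist":0},{"travel":[0,0,0],"twist":0}]'
python3 -m crank '[{"travel":[0,0,0],"twist":0},{"travel":[0,0,0],"twist":0},{"travel":[0,0,0],"twist":0},{"travel":[0,0,0],"twist":0},{"travel":[0,0,0],"twist":0},{"travel":[0,0,0],"twist":0}]' 1 60
```

```text
time: 13.65
tool_pos: [505.9, -151.0, 54.1]
orientation: [2.291, 2.15, -0.0]
contact_force: [0.2, 0.3, -0.8]
width: 43.0
time: 14.15
tool_pos: [506.6, -151.0, 54.9]
orientation: [2.289, 2.149, 0.001]
contact_force: [-1.2, 0.2, 6.4]
width: 15.1
```

```bash
python3 -m crank '[{"travel":[0,0,1],"twist":0},{"travel":[0,0,2],"twist":0},{"travel":[0,0,3],"twist":0},{"travel":[0,0,3],"twist":0},{"travel":[0,0,3],"twist":0},{"travel":[0,0,2],"twist":0},{"travel":[0,0,0.5],"twist":0}]'
python3 -m crank '[{"travel":[0.9,2.7,0],"twist":-0.02},{"travel":[0.9,2.7,0],"twist":-0.02},{"travel":[0.9,2.7,0],"twist":-0.02},{"travel":[0.9,2.7,0],"twist":-0.02},{"travel":[0.9,2.7,0],"twist":-0.02},{"travel":[0.9,2.7,0],"twist":-0.02},{"travel":[0.9,2.7,0],"twist":-0.02},{"travel":[0.9,2.7,0],"twist":-0.02},{"travel":[0.9,2.7,0],"twist":-0.02},{"travel":[0.9,2.7,0],"twist":-0.02},{"travel":[0.9,2.7,0],"twist":-0.02},{"travel":[0,0,0],"twist":0}]'
python3 -c "
from h import *
im=snap('scene','s10.png');crop(im,'s10c.png',210,390,90,270,3.3)
im=snap('top','t10.png');crop(im,'t10c.png',150,300,140,270,5)"
```

```text
time: 14.73
tool_pos: [507.3, -151.1, 203.3]
orientation: [2.286, 2.147, 0.005]
contact_force: [1.0, -0.2, -1.6]
width: 14.5
time: 15.73
tool_pos: [605.7, 150.6, 198.1]
orientation: [-2.509, -1.888, -0.001]
contact_force: [-1.1, 0.3, -0.2]
width: 14.9
```

View pics/s10c.png

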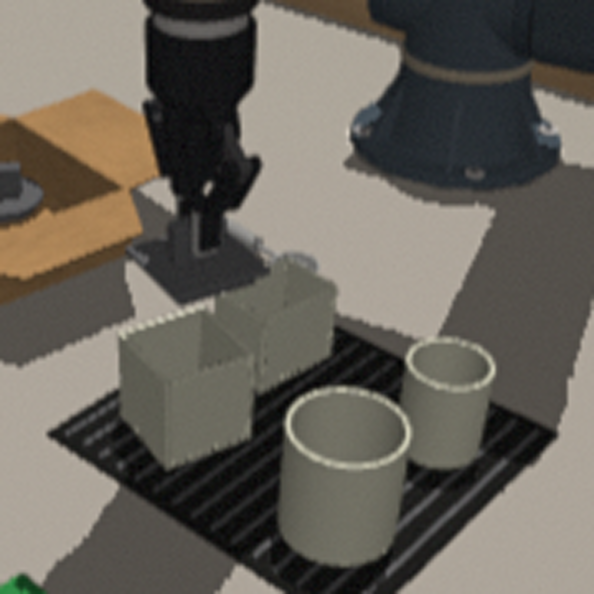

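View pics/t10.png

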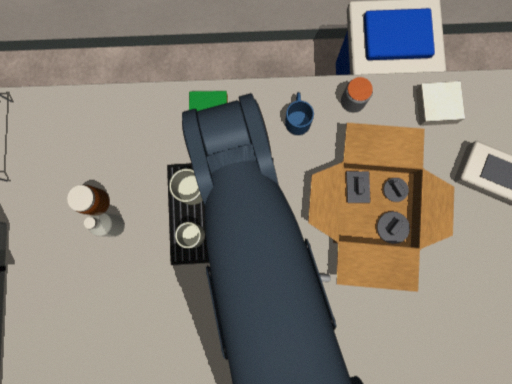

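Run:
```python
from h import *
S=lambda x,y:(x/3.3+210-.35,y/3.3+90-.35)
L=np.array([onz("scene",S(*p),163) for p in[(126,248),(268,266)]]);print("lid L/R corners mid",L.mean(0),np.linalg.norm(L[1]-L[0]))
f=onz("scene",S(183,300),157);print("front bottom",f)
C=np.array([onz("scene",S(*p),89) for p in[(119,335),(167,384),(254,354),(203,308)]]);print(C,C.mean(0),[np.linalg.norm(C[i]-C[i-1]) for i in range(4)])
for i,j in((1,2),(0,3)):
    d=C[j]-C[i];print(np.arctan2(d[1],d[0]))
for i,j in((0,1),(3,2)):
    d=C[j]-C[i];print(np.arctan2(d[1],d[0]))
```

```text
lid L/R corners mid [605.54 149.66 163.  ] 110.38517067704704
front bottom [648.07 177.89 157.  ]
[[647.23 105.77  89.  ]
 [664.76 178.08  89.  ]
 [589.88 198.67  89.  ]
 [571.93 126.34  89.  ]] [618.45 152.22  89.  ] [np.float64(78.05469085715033), np.float64(74.40770136667861), np.float64(77.65919126080988), np.float64(74.52840524231841)]
2.873247640141928
2.8749350172482435
1.3328365862985112
1.3274801154283362
```

The lid (crop (195,265)) is held level, its centre at the TCP within 1 mm; square can is at about (617,151), yaw −0.26. Lower it.

```bash
python3 -m crank '[{"travel":[1.1,0.1,0],"twist":0.01},{"travel":[0,0,-1],"twist":0},{"travel":[0,0,-1.5],"twist":0},{"travel":[0,0,-1.5],"twist":0},{"travel":[0,0,-1],"twist":0},{"travel":[0,0,-0.5],"twist":0},{"travel":[0,0,-0.4],"twist":0},{"travel":[0,0,-0.3],"twist":0},{"travel":[0,0,0],"twist":0}]'
```

```text
time: 16.58
tool_pos: [615.4, 146.8, 139.3]
orientation: [2.503, 1.897, 0.001]
contact_force: [-7.7, -0.9, 15.6]
width: 15.0
```

```bash
python3 -m crank '[{"travel":[0,0,0.5],"twist":0},{"travel":[0,0,0.5],"twist":0},{"travel":[0,0,0],"twist":0},{"travel":[0,0,0],"twist":0}]'; python3 -c "
from h import *
im=snap('scene','s11.png');crop(im,'s11c.png',230,340,130,240,5)
print(manip.observe()['tool_pos'])"
```

```text
time: 16.92
tool_pos: [616.3, 147.2, 147.3]
orientation: [2.503, 1.898, 0.002]
contact_force: [-0.3, -0.0, -0.7]
width: 14.9
[616.03 147.24 146.87]
```

View pics/s11c.png

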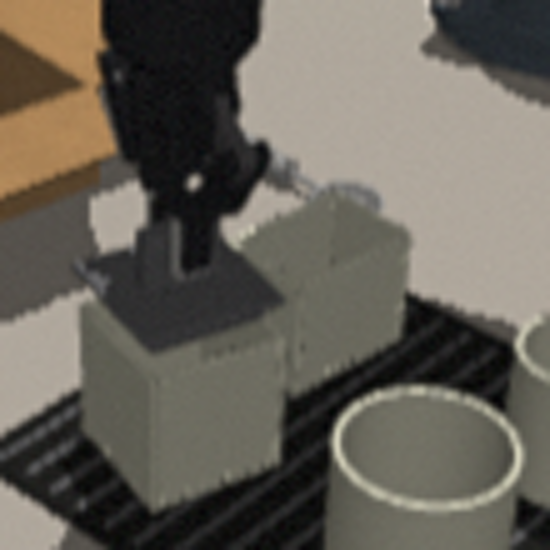

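Run:
```python
from h import *
S=lambda x,y:(x/5+230-.4,y/5+130-.4)
zt=147.3-50.9+16
L=np.array([onz("scene",S(*p),zt-3) for p in[(93,275),(283,303)]]);print(L,L.mean(0),np.linalg.norm(L[1]-L[0]))
print(onz("scene",S(152,350),zt-3))
C=np.array([onz("scene",S(*p),89) for p in[(80,310),(152,381),(284,345)]]);print(C,(C[0]+C[2])/2)
```

```text
[[641.7  110.13 109.4 ]
 [590.46 196.6  109.4 ]] [616.08 153.36 109.4 ] 100.51819437663788
[665.66 178.15 109.4 ]
[[648.77 107.02  89.  ]
 [664.61 177.02  89.  ]
 [595.67 203.1   89.  ]] [622.22 155.06  89.  ]
```

The scene crop shows the plate still above the rim, and the settled TCP is y=147 (overshoot fooled the earlier reading), so the lid is 4 mm short. Correct and lower.

```bash
python3 -m crank '[{"travel":[0.15,0.4,0],"twist":0},{"travel":[0,0,0],"twist":0},{"travel":[0,0,0],"twist":0},{"travel":[0,0,-0.4],"twist":0},{"travel":[0,0,-0.4],"twist":0},{"travel":[0,0,-0.3],"twist":0},{"travel":[0,0,-0.2],"twist":0},{"travel":[0,0,0],"twist":0},{"travel":[0,0,0],"twist":0}]'
```

```text
time: 17.72
tool_pos: [617.3, 151.2, 133.6]
orientation: [-2.503, -1.899, 0.001]
contact_force: [0.6, 0.2, -0.5]
width: 14.9
```

The plug is in (no force below rim level). Seat it.

```bash
python3 -m crank '[{"travel":[0,0,-0.2],"twist":0},{"travel":[0,0,-0.2],"twist":0},{"travel":[0,0,-0.1],"twist":0},{"travel":[0,0,0],"twist":0},{"travel":[0,0,0],"twist":0}]'
```

```text
time: 18.13
tool_pos: [617.6, 151.3, 129.9]
orientation: [2.503, 1.898, 0.002]
contact_force: [-1.5, -0.5, 6.1]
width: 14.7
```

```bash
python3 -m crank '[{"travel":[0,0,0],"twist":0},{"travel":[0,0,0],"twist":0},{"travel":[0,0,0],"twist":0},{"travel":[0,0,1],"twist":0},{"travel":[0,0,2],"twist":0},{"travel":[0,0,3],"twist":0},{"travel":[0,0,2],"twist":0}]' 0.5
python3 -m crank '[{"travel":[-0.1,-2,0],"twist":0.02},{"travel":[-0.1,-3,0],"twist":0.02},{"travel":[-0.1,-3,0],"twist":0.02},{"travel":[-0.1,-3,0],"twist":0.02},{"travel":[-0.1,-3,0],"twist":0.02},{"travel":[-0.1,-3,0],"twist":0.02},{"travel":[-0.1,-3,0],"twist":0.02},{"travel":[-0.1,-3,0],"twist":0.02},{"travel":[-0.1,-3,0],"twist":0.02},{"travel":[-0.1,-3,0],"twist":0.02},{"travel":[-0.1,-2.2,0],"twist":0.04},{"travel":[0,0,0],"twist":0}]'
python3 -m crank '[{"travel":[0,0,-2],"twist":0},{"travel":[0,0,-3],"twist":0},{"travel":[0,0,-3],"twist":0},{"travel":[0,0,-2],"twist":0},{"travel":[0,0,0],"twist":0},{"travel":[0,0,0],"twist":0}]'
python3 -c "
from h import *
im=snap('scene','s12.png');crop(im,'s12c.png',120,320,70,220,4)
print(manip.observe()['tool_pos'],manip.observe()['orientation'])"
```

```text
time: 18.72
tool_pos: [617.6, 151.3, 211.5]
orientation: [2.502, 1.898, 0.002]
contact_force: [0.5, 0.6, 2.0]
width: 42.8
time: 19.72
tool_pos: [606.1, -164.7, 209.3]
orientation: [2.258, 2.182, -0.001]
contact_force: [-0.1, 0.4, -1.1]
width: 43.0
time: 20.22
tool_pos: [606.0, -160.1, 108.7]
orientation: [-2.256, -2.184, 0.001]
contact_force: [-0.1, -0.6, -0.1]
width: 42.9
[ 606.92 -160.45  110.03] [2.26 2.18 0.  ]
```

View pics/s12c.png

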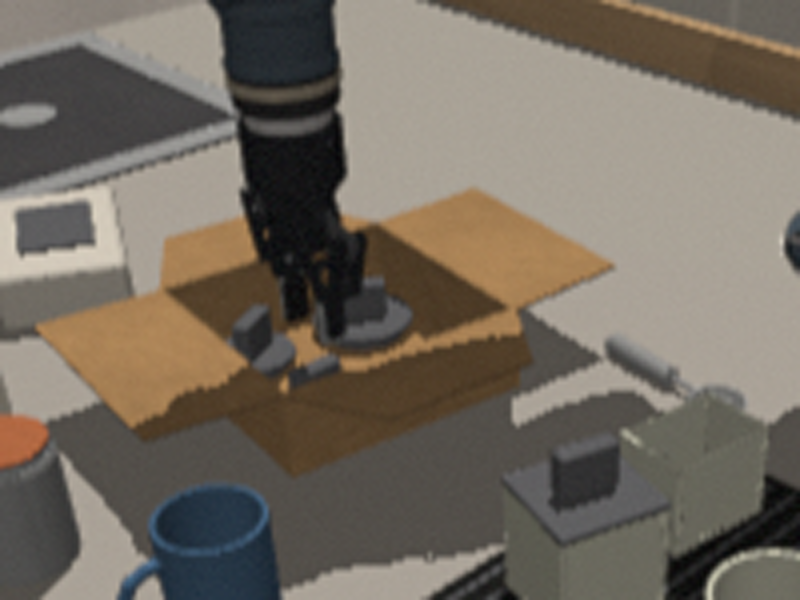

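Square lid sits flush on its can (585,490). The fingers straddle the oblong lid's handle (315,370). Descend and grip.

```bash
python3 -m crank '[{"travel":[0,0,-1.5],"twist":0},{"travel":[0,0,-1.5],"twist":0},{"travel":[0,0,-1.2],"twist":0},{"travel":[0,0,-0.8],"twist":0},{"travel":[0,0,-0.5],"twist":0},{"travel":[0,0,0],"twist":0}]'
python3 -m crank '[{"travel":[0,0,0],"twist":0},{"travel":[0,0,0],"twist":0},{"travel":[0,0,0],"twist":0},{"travel":[0,0,0],"twist":0},{"travel":[0,0,0],"twist":0},{"travel":[0,0,0],"twist":0}]' 1 60
```

```text
time: 20.77
tool_pos: [606.6, -160.7, 54.1]
orientation: [2.257, 2.185, 0.0]
contact_force: [0.0, 0.2, -0.0]
width: 42.5
time: 21.27
tool_pos: [607.1, -160.9, 55.0]
orientation: [2.256, 2.183, 0.002]
contact_force: [-0.2, 1.1, 6.6]
width: 14.8
```

```bash
python3 -m crank '[{"travel":[0,0,1],"twist":0},{"travel":[0,0,2],"twist":0},{"travel":[0,0,3],"twist":0},{"travel":[0,0,3],"twist":0},{"travel":[0,0,3],"twist":0},{"travel":[0,0,2],"twist":0},{"travel":[0,0,0.5],"twist":0}]'
python3 -m crank '[{"travel":[-0.9,2.1,0],"twist":-0.01},{"travel":[-1,2.7,0],"twist":-0.01},{"travel":[-1,2.7,0],"twist":-0.01},{"travel":[-1,2.7,0],"twist":-0.01},{"travel":[-1,2.7,0],"twist":-0.01},{"travel":[-1,2.7,0],"twist":-0.01},{"travel":[-1,2.7,0],"twist":-0.01},{"travel":[-1,2.7,0],"twist":0},{"travel":[-1,2.7,0],"twist":0},{"travel":[-1,2.7,0],"twist":0},{"travel":[-1,2.7,0],"twist":0},{"travel":[-0.6,1,0],"twist":0}]'
python3 -m crank '[{"travel":[0,0,-1],"twist":0},{"travel":[0,0,-2],"twist":0},{"travel":[0,0,-2],"twist":0},{"travel":[0,0,-0.5],"twist":0},{"travel":[0,0,0],"twist":0},{"travel":[0,0,0],"twist":0},{"travel":[0,0,0],"twist":0}]'
python3 -c "
from h import *
print(manip.observe()['tool_pos'],manip.observe()['orientation'])
im=snap('scene','s13.png');crop(im,'s13c.png',230,370,120,260,4)"
```

```text
time: 21.85
tool_pos: [607.7, -161.1, 203.6]
orientation: [2.254, 2.181, 0.005]
contact_force: [0.4, -1.0, -0.9]
width: 15.2
time: 22.85
tool_pos: [489.9, 142.7, 198.4]
orientation: [-2.33, -2.106, 0.001]
contact_force: [0.5, -0.2, -0.9]
width: 15.0
time: 23.43
tool_pos: [492.1, 139.9, 144.6]
orientation: [2.333, 2.103, 0.001]
contact_force: [-0.8, -0.1, -1.8]
width: 14.8
[492.08 139.9  144.62] [2.33 2.1  0.  ]
```

View pics/s13c.png

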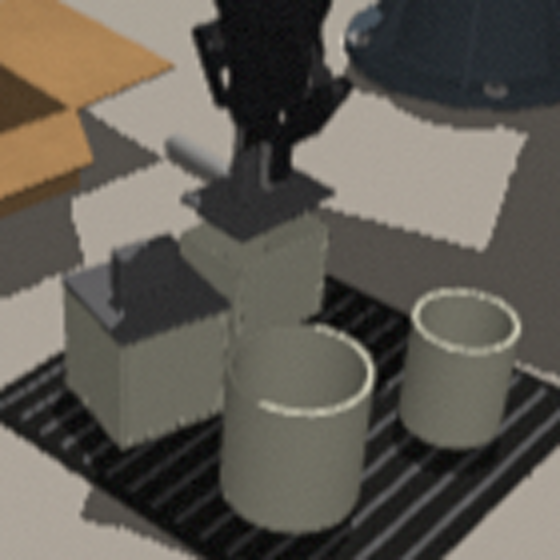

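Oblong lid is held level above its can (crop (255,205)); square lid seated (145,300). Lower.

```bash
python3 -m crank '[{"travel":[0.1,0.05,-0.6],"twist":0},{"travel":[0,0,-0.6],"twist":0},{"travel":[0,0,-0.5],"twist":0},{"travel":[0,0,-0.2],"twist":0},{"travel":[0,0,0],"twist":0},{"travel":[0,0,0],"twist":0}]'
```

```text
time: 23.98
tool_pos: [492.2, 140.8, 124.6]
orientation: [-2.332, -2.104, 0.001]
contact_force: [-0.5, 0.6, -0.5]
width: 14.9
```

In without contact. Seat and release, then go for the big lid.

```bash
python3 -m crank '[{"travel":[0,0,-0.2],"twist":0},{"travel":[0,0,-0.2],"twist":0},{"travel":[0,0,-0.1],"twist":0},{"travel":[0,0,0],"twist":0},{"travel":[0,0,0],"twist":0}]'
python3 -m crank '[{"travel":[0,0,0],"twist":0},{"travel":[0,0,0],"twist":0},{"travel":[0,0,0],"twist":0},{"travel":[0,0,1],"twist":0},{"travel":[0,0,2],"twist":0},{"travel":[0,0,3],"twist":0},{"travel":[0,0,2],"twist":0}]' 0.5
python3 - <<'E'
from h import *
T=lambda x,y:(x/4+290-.4,y/4+120-.4)
for nm,a,b in(("small",(398,238),(440,302)),("big",(432,402),(400,452))):
    A=onz("top",T(*a),54);B=onz("top",T(*b),54);d=A-B;print(nm,(A+B)/2,np.linalg.norm(d),np.arctan2(d[1],d[0]))
im=cv2.imread("pics/t2.png");crop(im,"t2h.png",370,420,165,245,7)
E
```

```text
time: 24.4
tool_pos: [492.4, 140.8, 120.0]
orientation: [2.333, 2.104, 0.0]
contact_force: [-1.0, 0.2, 1.8]
width: 14.5
time: 24.98
tool_pos: [492.6, 140.8, 202.4]
orientation: [2.332, 2.104, 0.002]
contact_force: [1.2, 0.4, -0.9]
width: 42.9
small [ 597.65 -253.06   54.  ] 51.63449151246368 0.5161427040229349
big [ 490.9  -243.91   54.  ] 40.62751177706595 -0.6225681899412752
```

View pics/t2h.png

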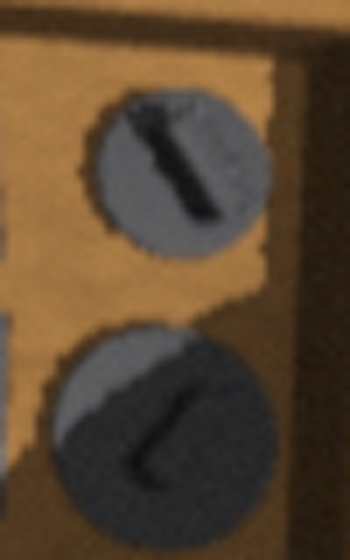

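```bash
python3 -m crank '[{"travel":[0,-2.2,0],"twist":-0.045},{"travel":[0,-3.5,0],"twist":-0.045},{"travel":[0,-3.5,0],"twist":-0.045},{"travel":[0,-3.5,0],"twist":-0.045},{"travel":[0,-3.5,0],"twist":-0.045},{"travel":[0,-3.5,0],"twist":-0.045},{"travel":[0,-3.5,0],"twist":-0.045},{"travel":[0,-3.5,0],"twist":-0.045},{"travel":[0,-3.5,0],"twist":-0.045},{"travel":[0,-3.5,0],"twist":-0.045},{"travel":[-0.1,-3,0],"twist":-0.045},{"travel":[-0.1,-2,0],"twist":-0.045}]'
python3 -m crank '[{"travel":[0,0,-2],"twist":0},{"travel":[0,0,-3],"twist":0},{"travel":[0,0,-3],"twist":0},{"travel":[0,0,-1.2],"twist":0},{"travel":[0,0,0],"twist":0},{"travel":[0,0,0],"twist":0}]'
python3 -c "
from h import *
im=snap('scene','s14.png');crop(im,'s14c.png',120,320,70,220,4)
im=snap('top','t14.png');crop(im,'t14m.png',150,290,150,270,5)
print(manip.observe()['tool_pos'],manip.observe()['orientation'])"
```

```text
time: 25.98
tool_pos: [490.2, -249.1, 200.6]
orientation: [2.811, 1.4, 0.0]
contact_force: [-0.1, -0.2, -0.4]
width: 43.0
time: 26.48
tool_pos: [490.3, -246.2, 108.2]
orientation: [-2.809, -1.406, 0.001]
contact_force: [-0.8, -0.5, -0.4]
width: 42.7
[ 491.24 -246.62  109.38] [2.81 1.41 0.  ]
```

View pics/s14c.png

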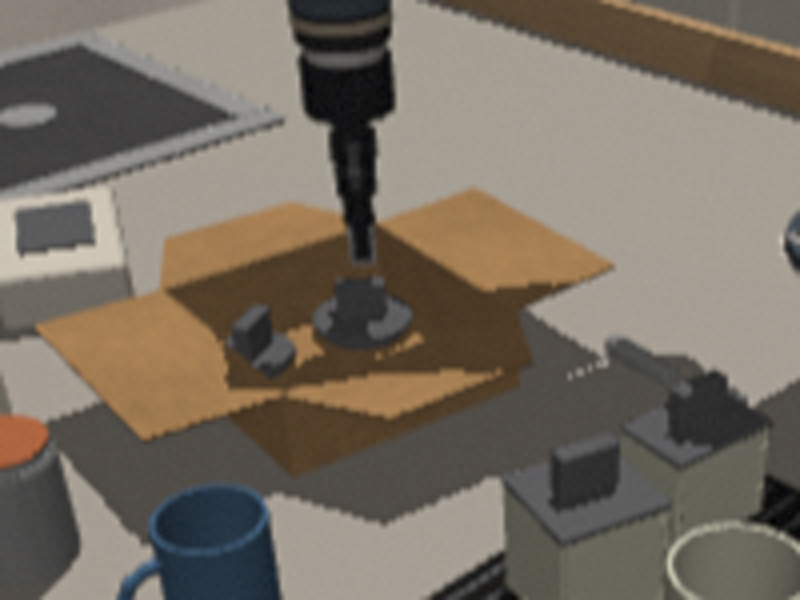

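View pics/t14m.png

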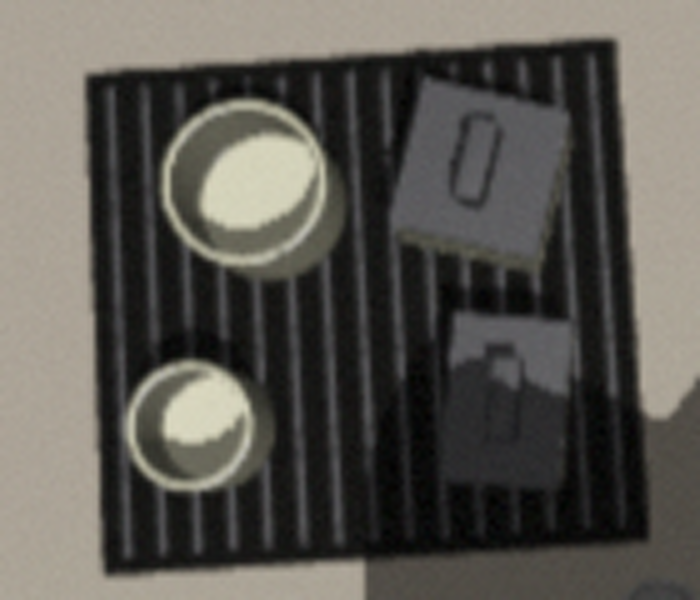

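The big can has been knocked about 33 mm toward −y (now at crop (245,183)); oblong and square lids look seated. Remeasure the can, and grasp the big lid.

```bash
python3 - <<'E'
from h import *
M=lambda x,y:(x/5+150-.4,y/5+150-.4)
a=[onz("top",M(*p),99) for p in[(161,183),(328,183),(244,98),(244,269)]]
print("big",np.array(a),(a[0]+a[1])/2,(a[2]+a[3])/2)
a=[onz("top",M(*p),84) for p in[(126,426),(255,426),(190,359),(190,493)]]
print("small",(a[0]+a[1])/2,(a[2]+a[3])/2,a[0]-a[1],a[2]-a[3])
im=cv2.imread("pics/t14.png");g=cv2.cvtColor(im,cv2.COLOR_BGR2HSV)
E
python3 -m crank '[{"travel":[-0.05,-0.45,-0.5],"twist":0},{"travel":[0,0,-1.5],"twist":0},{"travel":[0,0,-1.5],"twist":0},{"travel":[0,0,-1.2],"twist":0},{"travel":[0,0,-0.5],"twist":0},{"travel":[0,0,-0.3],"twist":0},{"travel":[0,0,0],"twist":0}]'
python3 -m crank '[{"travel":[0,0,0],"twist":0},{"travel":[0,0,0],"twist":0},{"travel":[0,0,0],"twist":0},{"travel":[0,0,0],"twist":0},{"travel":[0,0,0],"twist":0},{"travel":[0,0,0],"twist":0}]' 1 60
```

```text
big [[611.7  320.85  99.  ]
 [608.94 231.84  99.  ]
 [656.13 276.12  99.  ]
 [564.45 277.02  99.  ]] [610.32 276.35  99.  ] [610.29 276.57  99.  ]
small [483.07 308.87  84.  ] [483.22 309.11  84.  ] [ 1.93 68.79  0.  ] [70.81 -0.47  0.  ]
time: 27.17
tool_pos: [490.0, -250.9, 52.9]
orientation: [2.809, 1.406, -0.0]
contact_force: [-0.1, 0.4, 0.5]
width: 42.7
time: 27.67
tool_pos: [490.5, -251.1, 53.8]
orientation: [2.808, 1.405, 0.002]
contact_force: [-0.2, -0.4, 6.3]
width: 14.8
```

```bash
python3 -m crank '[{"travel":[0,0,1],"twist":0},{"travel":[0,0,2],"twist":0},{"travel":[0,0,3],"twist":0},{"travel":[0,0,3],"twist":0},{"travel":[0,0,3],"twist":0},{"travel":[0,0,2],"twist":0},{"travel":[0,0,1],"twist":0}]'
python3 -m crank '[{"travel":[0.8,2,0],"twist":0},{"travel":[0.8,3.3,0],"twist":0},{"travel":[0.8,3.6,0],"twist":0},{"travel":[0.8,3.6,0],"twist":0},{"travel":[0.8,3.6,0],"twist":0},{"travel":[0.8,3.6,0],"twist":0},{"travel":[0.8,3.6,0],"twist":0},{"travel":[0.8,3.6,0],"twist":0},{"travel":[0.8,3.6,0],"twist":0},{"travel":[0.8,3.6,0],"twist":0},{"travel":[0.8,3.6,0],"twist":0},{"travel":[0.8,3.6,0],"twist":0}]'
python3 -m crank '[{"travel":[0.8,3.6,0],"twist":0},{"travel":[0.8,3.6,0],"twist":0},{"travel":[0.8,2.8,0],"twist":0},{"travel":[0,1.5,0],"twist":0},{"travel":[0,0,0],"twist":0},{"travel":[0,0,0],"twist":0},{"travel":[0,0,0],"twist":0},{"travel":[0,0,0],"twist":0}]'
python3 -c "
from h import *
print(manip.observe()['tool_pos'],manip.observe()['orientation'])
im=snap('scene','s15.png');crop(im,'s15c.png',230,390,100,260,3.7)"
```

```text
time: 28.25
tool_pos: [490.7, -251.1, 206.5]
orientation: [2.806, 1.404, 0.004]
contact_force: [-0.2, -1.3, -0.5]
width: 14.9
time: 29.25
tool_pos: [585.5, 164.1, 202.4]
orientation: [-2.809, -1.406, 0.002]
contact_force: [0.4, -0.1, -0.8]
width: 15.0
time: 29.92
tool_pos: [609.7, 275.8, 202.9]
orientation: [2.81, 1.404, -0.001]
contact_force: [-0.8, -1.6, -1.0]
width: 15.1
[609.71 275.85 202.95] [ 2.81  1.4  -0.  ]
```

View pics/s15c.png

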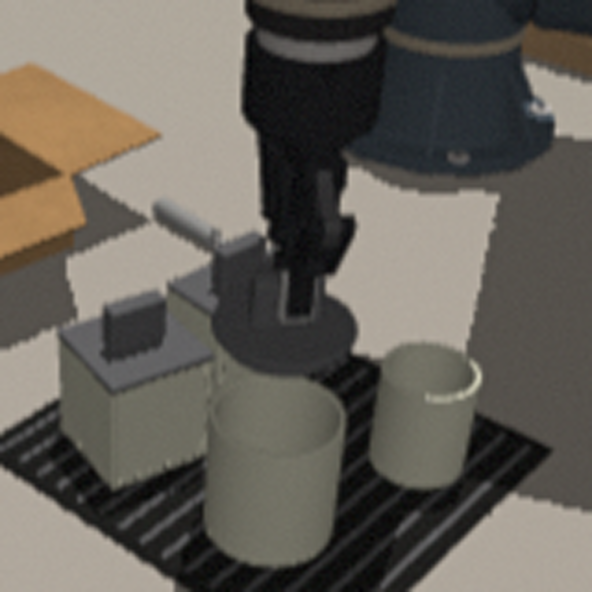

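Run:
```python
from h import *
S=lambda x,y:(x/3.7+230-.35,y/3.7+100-.35)
print("can pred L/R col, mid:",proj("scene",[611,277,99]),S(276,415))
print("lid pred", proj("scene",[609.7,275.8,203-49.8+13]),S(284,330))
for z,p in((99,(206,418)),(99,(346,412))):print(onz("scene",S(*p),z))
```

```text
can pred L/R col, mid: [305.42 211.06] (304.24459459459456, 211.81216216216217)
lid pred [307.56 187.51] (306.40675675675675, 188.83918918918917)
[649.45 247.3   99.  ]
[580.82 306.52  99.  ]
```

Lid and can both project within the same 1 px offset, so alignment holds. Lower onto the big can.

```bash
python3 -m crank '[{"travel":[0.1,0.1,-1],"twist":0},{"travel":[0,0,-1.5],"twist":0},{"travel":[0,0,-1.5],"twist":0},{"travel":[0,0,-0.8],"twist":0},{"travel":[0,0,-0.4],"twist":0},{"travel":[0,0,-0.3],"twist":0},{"travel":[0,0,-0.3],"twist":0},{"travel":[0,0,-0.2],"twist":0},{"travel":[0,0,0],"twist":0},{"travel":[0,0,0],"twist":0}]'
```

```text
time: 30.8
tool_pos: [611.0, 278.4, 143.2]
orientation: [2.809, 1.406, 0.001]
contact_force: [0.3, -0.4, -0.3]
width: 14.8
```

```bash
python3 -m crank '[{"travel":[0,-0.1,-0.2],"twist":0},{"travel":[0,0,-0.2],"twist":0},{"travel":[0,0,-0.1],"twist":0},{"travel":[0,0,0],"twist":0},{"travel":[0,0,0],"twist":0}]'
python3 -m crank '[{"travel":[0,0,0],"twist":0},{"travel":[0,0,0],"twist":0},{"travel":[0,0,0],"twist":0},{"travel":[0,0,1],"twist":0},{"travel":[0,0,2],"twist":0},{"travel":[0,0,3],"twist":0},{"travel":[0,0,1],"twist":0}]' 0.5
```

```text
time: 31.22
tool_pos: [611.0, 277.3, 138.9]
orientation: [2.809, 1.406, 0.002]
contact_force: [-1.7, -2.0, 6.6]
width: 14.3
time: 31.8
tool_pos: [611.9, 277.7, 212.3]
orientation: [2.809, 1.406, 0.007]
contact_force: [0.0, -0.0, 0.5]
width: 42.4
```

```bash
python3 -m crank '[{"travel":[-0.1,-2,0],"twist":0.077},{"travel":[-0.1,-3.3,0],"twist":0.077},{"travel":[-0.1,-3.6,0],"twist":0.077},{"travel":[-0.1,-3.6,0],"twist":0.077},{"travel":[-0.1,-3.6,0],"twist":0.077},{"travel":[-0.1,-3.6,0],"twist":0.077},{"travel":[-0.1,-3.6,0],"twist":0.077},{"travel":[-0.1,-3.6,0],"twist":0.077},{"travel":[-0.1,-3.6,0],"twist":0.077},{"travel":[-0.1,-3.6,0],"twist":0.077},{"travel":[-0.1,-3.6,0],"twist":0.077},{"travel":[-0.1,-3.6,0],"twist":0.077}]'
python3 -m crank '[{"travel":[-0.1,-3.6,0],"twist":0.077},{"travel":[-0.1,-3.6,0],"twist":0.077},{"travel":[-0.3,-3.4,0],"twist":0.08},{"travel":[0,-2.1,-1],"twist":0},{"travel":[0,0,-2],"twist":0},{"travel":[0,0,-3],"twist":0},{"travel":[0,0,-3],"twist":0},{"travel":[0,0,-1.2],"twist":0},{"travel":[0,0,0],"twist":0},{"travel":[0,0,0],"twist":0}]'
python3 -c "
from h import *
im=snap('scene','s16.png');crop(im,'s16c.png',120,270,70,200,4)
im=snap('top','t16.png');crop(im,'t16m.png',150,290,150,270,5)
print(manip.observe()['tool_pos'],manip.observe()['orientation'])"
```

```text
time: 32.8
tool_pos: [598.7, -137.5, 208.4]
orientation: [1.883, 2.514, 0.0]
contact_force: [1.2, 0.4, -0.5]
width: 42.7
time: 33.63
tool_pos: [593.7, -262.7, 105.8]
orientation: [-1.582, -2.713, 0.0]
contact_force: [1.5, -0.8, 0.4]
width: 42.3
[ 594.76 -263.08  107.47] [1.58 2.71 0.  ]
```

View pics/s16c.png

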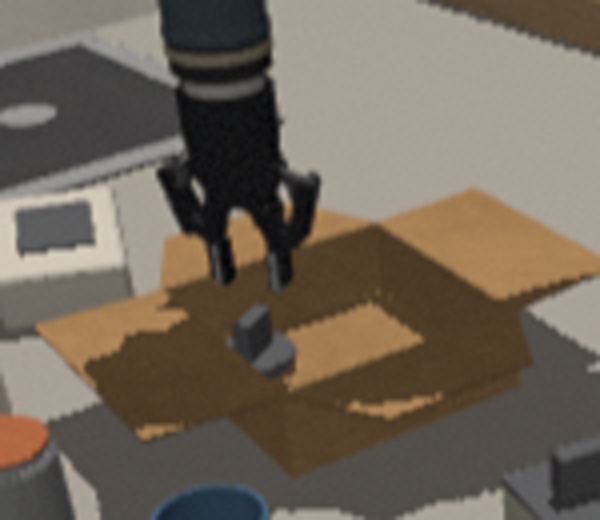

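View pics/t16m.png

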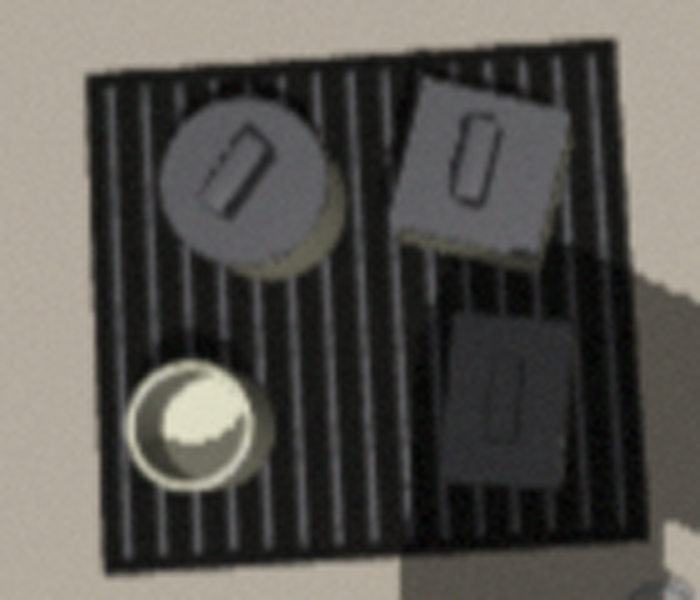

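Three lids seated, small can unmoved at (190,426), jaws straddle the small lid's handle. Descend and grip.

```bash
python3 -m crank '[{"travel":[0.05,-0.35,-0.5],"twist":0},{"travel":[0,0,-1.5],"twist":0},{"travel":[0,0,-1.5],"twist":0},{"travel":[0,0,-1],"twist":0},{"travel":[0,0,-0.5],"twist":0},{"travel":[0,0,-0.2],"twist":0},{"travel":[0,0,0],"twist":0}]'
python3 -m crank '[{"travel":[0,0,0],"twist":0},{"travel":[0,0,0],"twist":0},{"travel":[0,0,0],"twist":0},{"travel":[0,0,0],"twist":0},{"travel":[0,0,0],"twist":0},{"travel":[0,0,0],"twist":0}]' 1 60
python3 -m crank '[{"travel":[0,0,1],"twist":0},{"travel":[0,0,2],"twist":0},{"travel":[0,0,3],"twist":0},{"travel":[0,0,3],"twist":0},{"travel":[0,0,3],"twist":0},{"travel":[0,0,2],"twist":0},{"travel":[0,0,1],"twist":0},{"travel":[0,0,0],"twist":0}]'
```

```text
time: 34.32
tool_pos: [594.5, -266.3, 53.9]
orientation: [1.582, 2.714, -0.0]
contact_force: [0.3, 0.1, 0.7]
width: 42.5
time: 34.82
tool_pos: [595.0, -266.5, 54.8]
orientation: [1.581, 2.712, 0.0]
contact_force: [0.7, 0.3, 5.6]
width: 14.7
time: 35.48
tool_pos: [595.2, -266.6, 206.6]
orientation: [1.58, 2.711, 0.001]
contact_force: [-0.5, -0.4, -1.7]
width: 15.0
```

```bash
python3 -m crank '[{"travel":[-0.7,2,0],"twist":0},{"travel":[-0.7,3.4,0],"twist":0},{"travel":[-0.7,3.7,0],"twist":0},{"travel":[-0.7,3.7,0],"twist":0},{"travel":[-0.7,3.7,0],"twist":0},{"travel":[-0.7,3.7,0],"twist":0},{"travel":[-0.7,3.7,0],"twist":0},{"travel":[-0.7,3.7,0],"twist":0},{"travel":[-0.7,3.7,0],"twist":0},{"travel":[-0.7,3.7,0],"twist":0},{"travel":[-0.7,3.7,0],"twist":0},{"travel":[-0.7,3.7,0],"twist":0}]'
python3 -m crank '[{"travel":[-0.7,3.7,0],"twist":0},{"travel":[-0.7,3.7,0],"twist":0},{"travel":[-0.7,3.7,0],"twist":0},{"travel":[-0.6,2.5,0],"twist":0},{"travel":[0,1.6,0],"twist":0},{"travel":[0,0,0],"twist":0},{"travel":[0,0,0],"twist":0},{"travel":[0,0,0],"twist":0},{"travel":[0,0,0],"twist":0}]'
python3 -c "
from h import *
print(manip.observe()['tool_pos'],manip.observe()['orientation'])
im=snap('scene','s17.png');crop(im,'s17c.png',230,390,100,260,3.7)"
```

```text
time: 36.48
tool_pos: [508.8, 159.2, 202.2]
orientation: [-1.581, -2.713, 0.003]
contact_force: [0.8, -0.6, 0.1]
width: 15.0
time: 37.23
tool_pos: [483.5, 308.4, 203.4]
orientation: [-1.584, -2.713, 0.002]
contact_force: [0.3, -0.8, -0.1]
width: 14.8
[483.55 308.36 203.44] [-1.58 -2.71  0.  ]
```

View pics/s17c.png

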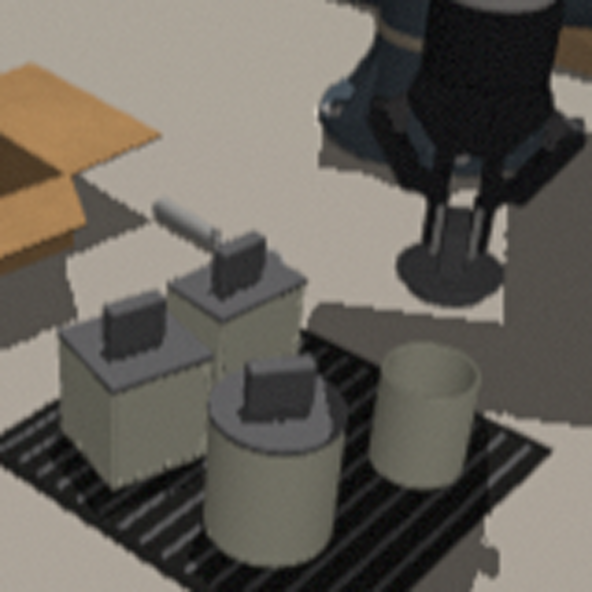

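```bash
python3 - <<'E'
from h import *
S=lambda x,y:(x/3.7+230-.35,y/3.7+100-.35)
print("can",proj("scene",[483.8,309.4,84]),S(425,370))
print("lid", proj("scene",[483.5,308.4,165.6]),S(450,272))
E
python3 -m crank '[{"travel":[0.05,0.1,-1.5],"twist":0},{"travel":[0,0,-2],"twist":0},{"travel":[0,0,-2],"twist":0},{"travel":[0,0,-0.8],"twist":0},{"travel":[0,0,-0.4],"twist":0},{"travel":[0,0,-0.3],"twist":0},{"travel":[0,0,-0.3],"twist":0},{"travel":[0,0,-0.2],"twist":0},{"travel":[0,0,0],"twist":0},{"travel":[0,0,0],"twist":0}]'
```

```text
can [346.59 199.41] (344.5148648648648, 199.65)
lid [351.11 172.23] (351.2716216216216, 173.16351351351352)
time: 38.12
tool_pos: [484.1, 310.9, 129.3]
orientation: [1.582, 2.714, 0.001]
contact_force: [0.4, -0.9, -0.7]
width: 15.1
```

Inserted. Seat, release, retreat clear, and check.

```bash
python3 -m crank '[{"travel":[0,-0.1,-0.2],"twist":0},{"travel":[0,0,-0.2],"twist":0},{"travel":[0,0,-0.1],"twist":0},{"travel":[0,0,0],"twist":0},{"travel":[0,0,0],"twist":0}]'
python3 -m crank '[{"travel":[0,0,0],"twist":0},{"travel":[0,0,0],"twist":0},{"travel":[0,0,0],"twist":0},{"travel":[0,0,1],"twist":0},{"travel":[0,0,2],"twist":0},{"travel":[0,0,3],"twist":0},{"travel":[0,0,2],"twist":0}]' 0.5
python3 -m crank '[{"travel":[-2,-2,0],"twist":0},{"travel":[-2,-3,0],"twist":0},{"travel":[-2,-3,0],"twist":0},{"travel":[-2,-3,0],"twist":0},{"travel":[-2,-3,0],"twist":0},{"travel":[-2,-3,0],"twist":0},{"travel":[-2,-3,0],"twist":0},{"travel":[0,-2,0],"twist":0},{"travel":[0,0,0],"twist":0}]'
python3 -c "
from h import *
im=snap('scene','s18.png')
im=snap('top','t18.png');crop(im,'t18m.png',150,290,150,270,5)"
```

```text
time: 38.53
tool_pos: [484.0, 309.8, 124.7]
orientation: [1.582, 2.713, 0.001]
contact_force: [-2.9, -1.8, 7.8]
width: 14.8
time: 39.12
tool_pos: [484.1, 309.9, 206.4]
orientation: [1.582, 2.714, 0.002]
contact_force: [0.4, 0.7, 1.0]
width: 42.7
time: 39.87
tool_pos: [342.5, 87.3, 204.7]
orientation: [1.584, 2.711, -0.0]
contact_force: [-0.4, 1.0, 0.4]
width: 42.7
```

View pics/s18.png

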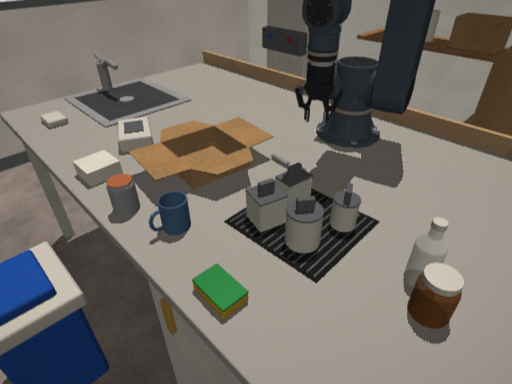

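View pics/t18.png

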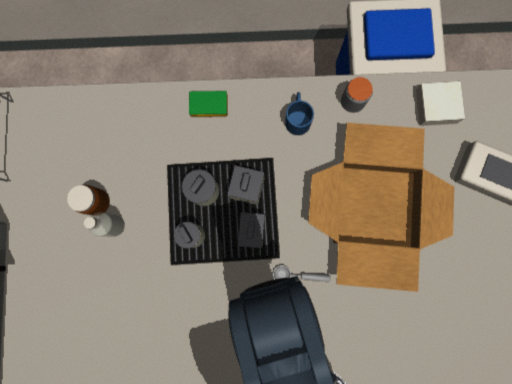

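View pics/t18m.png

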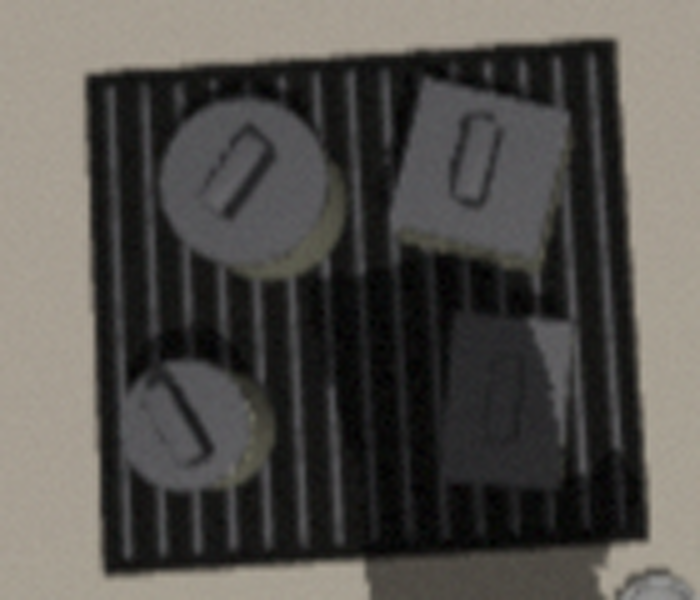

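Carton empty, flaps out, all lids on. A few bright specks at the small lid's right edge (crop (243,430)) deserve a close look.

```bash
python3 -c "
from h import *
im=cv2.imread('pics/s18.png');crop(im,'s18c.png',235,370,155,255,5.9)
crop(im,'s18b.png',120,285,110,190,4.8)"
```

View pics/s18c.png

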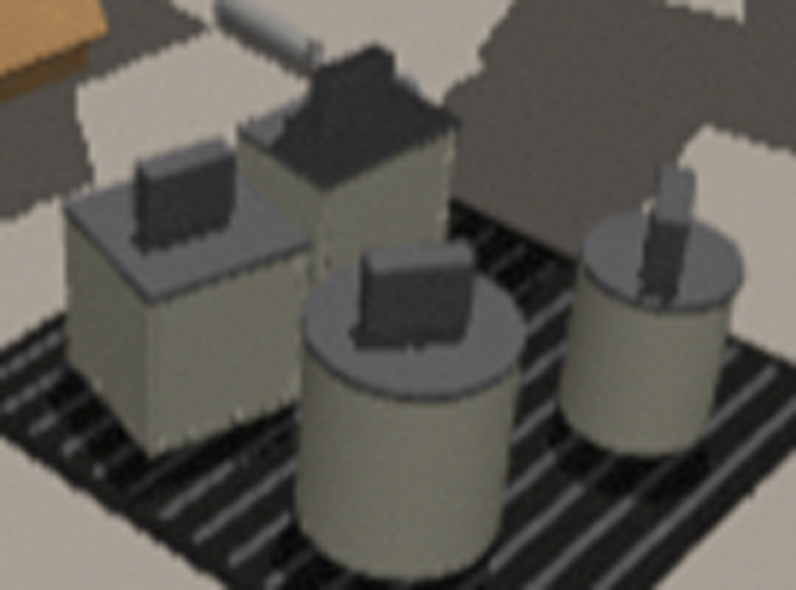

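View pics/s18b.png

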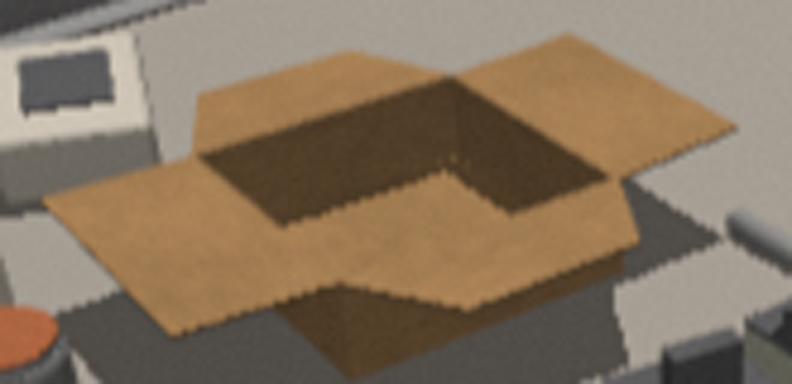

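All four lids sit flush. The small one is a couple of mm off-centre, within the plug's play. The flaps are level and the bystanders are where they started, so I'm handing in.

```bash
python3 -c "
from h import *
a=cv2.imread('pics/top0.png').astype(int);b=cv2.imread('pics/t18.png').astype(int)
d=np.abs(a-b).max(2)
for n,(x0,x1,y0,y1) in dict(mug=(283,316,92,135),soap=(70,115,180,240)).items():print(n,(d[y0:y1,x0:x1]>60).sum())
print(manip.job_done())"
```

```text
mug 0
soap 0
the job is handed in; nothing more can be done
None
```

The job is handed in at about 40 s of the 210 s allowed. All four carton flaps are folded out level, and all four lids were there and are on their own canisters.

**Lids:** In the last pictures every plate looks flush and every canister stands upright on the mat. At release, the height of each lid agreed with its seated height to within 1 mm.
- **Big canister:** it had been knocked about 33 mm during the run, so I measured it again before placing its lid.
- **Square lid:** it first came down on the rim because I was 4 mm off. I lifted it, shifted it and it went in.
- **Small lid:** it sits about 2–3 mm off-centre, which is within the plug's play.

**Flaps:** Their free edges measured 75–80 mm high, which is level with the hinges. They looked unchanged at the end.

**Other things on the counter:** A pixel comparison with the first picture showed no change at the mug or the soap bottle. I checked the spoon only by eye, because arm shadow fell on it.

**Possible fault:** Pushing the right flap open gave a brief wrist force of 43 N sideways and 32 N up, about 54 N in all. That is well under the 120 N wrist limit. I believe the fingers took it, but I cannot rule out that the gripper's linkage pressed over its 40 N limit.

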